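Unstack the microscope parts onto their pads

TASK

The microscope's parts have been left in one pile on the bench. Working from the top of the pile down, one part at a time, put each upright in the middle of the rubber pad printed with its outline, wholly on the pad and the square and oblong ones lined up with the print: lens barrel on the small round pad, filter block on the oblong one, lens disc on the large round one, square plate on the square one. Set them down gently, drop nothing, and leave the oil bottle and the tissue box where they stand.

Things in the scene. Friction and masses are not known exactly. Their poses are not given: they have to be found in the camera images.
- objective: Small steel lens barrel (microscope objective), round, standing upright on top of the pile: 24 mm in diameter from its underside up to 30 mm, above that a tapering nose to 41 mm. About 0.12 kg. Origin: centre of its underside; z up. 
- filter_cube: Grey filter block, second from the top of the pile: 44 mm (its x) by 30 mm (its y) by 30 mm high, with coloured glass windows in its sides. About 0.10 kg. Origin: centre of its underside; z up. 
- condenser: Black ribbed lens disc (condenser lens), third from the top of the pile: 54 mm in diameter, 26 mm high, flat on top. About 0.18 kg. Origin: centre of its underside; z up. 
- adapter: Square aluminium plate (stage adapter) at the bottom of the pile, on the bench: 66 by 66 mm, 24 mm high, sides along its x and y. About 0.22 kg. Origin: centre of its underside; z up. 
- pad_small_round: Smaller round black rubber pad fixed on the bench: 48 mm in diameter, 4 mm thick, with a flat grey printed disc of 24 mm, the lens barrel's outline. Origin: centre of its underside, on the bench.
- pad_oblong: Oblong black rubber pad fixed on the bench: 68 mm (its x) by 54 mm (its y), 4 mm thick, with a flat grey printed oblong of 44 by 30 mm, the filter block's outline, long side along its x. Origin: centre of its underside, on the bench.
- pad_big_round: Larger round black rubber pad fixed on the bench: 78 mm in diameter, 4 mm thick, with a flat grey printed disc of 54 mm, the lens disc's outline. Origin: centre of its underside, on the bench.
- pad_square: Square black rubber pad fixed on the bench: 90 by 90 mm, 4 mm thick, with a flat grey printed square of 66 mm, the square plate's outline, sides along its x and y. Origin: centre of its underside, on the bench.
- oil_bottle: Bystander: small amber dropper bottle with a black cap, loose, standing among the pads: 34 mm in diameter, 62 mm high. Origin: centre of its underside.
- tissue_box: Bystander: cardboard box of lens tissues, loose, among the pads: 75 mm (its x) by 50 mm (its y), 34 mm high. Origin: centre of its underside.

How it is judged:
By the outcome, as a careful person would: the job done as asked, in the order asked, and still so for the second after the job is handed in, with the robot touching nothing.
It also fails if it takes over 128 s, if anything falls off the work surface, if the arm or the gripper's body presses on something with over 40 N, if the wrist force passes 120 N, or if a joint passes its speed limit or range.

ROBOT

A 7-joint arm with a two-finger parallel gripper is mounted at the origin on the work surface. World frame = base frame: x ahead of the robot, y to its left, z up, the work surface at z = 0. Lengths are in mm, angles in rad, forces in N, time in s.
With the tool pointing down it reaches from about 400 to 900 mm from the base axis. Payload 5.6 kg.
Tool frame: the origin (TCP) lies on the centre line of the jaws, within the pads' length; the fingertips stand 25 mm ahead of it and the grasp point (between the pads) lies 6 mm ahead of it; x points along the fingers, y is the direction in which the jaws open and shut, and the axes are right-handed (so a half turn about x gives the same grasp; the last joint's range is limited). The gripper opens to 92 mm and grips with 3 to 60 N. Pads are 20 mm wide; open, the fingers measure 128 mm over their backs; the gripper's body (75 mm by 189 mm) begins 69 mm behind the grasp point.
Start: joints at [1.207, 0.468, -0.012, 1.603, 0.006, 1.071, -0.056], TCP at [204.921, -616.859, 239.592] pointing down, gripper open.
Joint ranges: [-2.53, 2.53], [-0.31, 2.02], [-1.57, 1.55], [0.28, 2.44], [-1.29, 4.43], [0.15, 1.84], [-2.92, 2.92]. Speed limits (rad/s): [2.57, 2.57, 3.14, 3.14, 3.14, 3.14, 3.14].

INTERFACE

Orientations are given as [roll, pitch, yaw] about the fixed x, y, z axes, in that order (R = Rz(yaw) Ry(pitch) Rx(roll)).
In Python, from plant import env gives the robot as it stands.
- The arm moves only by the tool drive_tool, never from a script. Its argument "motion" is a list of rows, each a list of 3 entries, a list of its own where there are three numbers: the shift along the tool's x, y, z in m, then the turn, a rotation vector about the tool's x, y, z in rad, then the gripper's target within -1 to 1 (shut at 1, half-way at 0, fully open at -1). In form: [[[tx, ty, tz], [rx, ry, rz], fingers], ...]. A call has 1 to 5 rows; each row shifts and turns the commanded pose from where the row before left it, along the tool's axes as they then stand; what a row does not reach is not made up. A row lasts 1/8 s, in which the tool goes at most 62.5 mm and 10.7 degrees, less where a joint would pass 70% of its speed; a pose out of reach is approached as far as the arm can. A call with a gripper value outside its range is refused whole. The fingers move at their own pace and stop on an object; "squeeze" is the grip in N (left out, the last holds). Time passes only in rows, so rows that do not move let the fingers close. It gives the time, the measured TCP pose, the force and the opening at its end, in the units of the state.
- env.sense(): the state, without advancing time (a new reading comes with each control period).
- env.camera(name): name is "scene" or "side" or "wrist"; returns a dict with "image" (400x640x3 uint8, red, green, blue), "vertical_fov" (degrees; the focal length in pixels is half the picture's height over the tangent of half this angle, whatever the lens; pixels are square), "cx", "cy" (the principal point, pixels), "R" (3x3) and "t" (3): a world point X has camera coordinates R X + t; the wrist camera has in their place "T_tool_cam" (4x4, takes a point from camera to tool coordinates, whose origin is the TCP and whose axes are the tool frame's). Camera axes: x right, y down, z forward; pixel columns grow to the right and rows downward; lengths in mm; the calibration is good to about 2 mm. The wrist camera is an equidistant fisheye: a pixel r from the principal point sees the ray r / f radians off the axis. A picture is of the moment at which its call begins: read the wrist's pose just before it. There is no depth.
- env.sign_off(): hands the job in, once; it reports no verdict.
Trained networks look in a picture, given as the dict that the camera call returned (one of the last four; its "shot" number tells which), for a name from the list of things; names that differ only in an ending like _2 or _b are one class to them, and where a whole thing is asked for, a point or a joint stands for the part that bears it (a point fixed in the world has none). Each returns a list of dicts, best first, with "p" (0 to 1); they miss things now and then, are a little off and sometimes report something else, mostly with a low value. They report only what shows in the picture. A call takes as long as a camera call.
- env.look_for(picture, label): "rect" ([centre column, centre row, width, height] in pixels, round what is visible of it).
- env.cut_out(picture, label): "mask" (400x640 bool, what is visible of it) and "rect" ([centre column, centre row, width, height] in pixels, round what is visible of it).
The state is a dict: "t": time; "q": joint angles; "dq": joint speeds; "effort": joint torques, N m; "ee_pos": TCP position; "orientation": TCP orientation; "contact_force": force on the tool from outside, world axes, zero at the start; "ft_torque": the same for the moment, N m; "width": finger opening in mm.
Only numpy, scipy, OpenCV 4.12 (cv2) and the standard library are available. Lean on these libraries where they do the work, as an engineer would, in place of code of your own. Each camera call takes 0.05 s, during which the arm holds its last target.

## Working session

There is one attempt and no reset: what is moved stays moved. The work goes in short steps, Python scripts to look and compute and a tool call to move; the robot and the scene stay as the last step left them, time stands still between calls to the robot, and variables do not carry over. Pictures are saved under pics/ and viewed, and the job is handed in when it is done.

Besides the shell and the picture viewer there is one more tool, called after ">>>" as a command line: name --argument value ..., lists and objects as JSON in quotes. drive_tool: Moves the arm, as the interface text tells. Its arguments: {"type":"object","properties":{"motion":{"type":"array"},"squeeze":{"type":"number"}},"required":["motion"]}

```bash
mkdir -p pics; ls
python3 - <<'E'
from plant import env
import cv2
print(env.sense())
for n in ["scene","side","wrist"]:
    c=env.camera(n)
    cv2.imwrite(f"pics/{n}0.png",c["image"][:,:,::-1])
    print(n,{k:v for k,v in c.items() if k!="image"})
E
```

```text
pics
{'t': 0.0, 'q': array([ 1.2069776 ,  0.46836   , -0.01161758,  1.60361618,  0.00601433,
        1.07139776, -0.05629674]), 'dq': array([-3.56254371e-04,  7.44998826e-04, -6.52885183e-04, -1.91809748e-03,
        4.61317250e-04, -1.36929579e-03,  9.27077735e-05]), 'effort': array([-8.37951234e-05, -5.20577931e+01, -1.22831971e-02, -2.43748748e+01,
       -5.66605863e-02,  1.73260941e-02,  1.85603344e-04]), 'ee_pos': array([ 204.74500078, -616.34519774,  238.65454795]), 'orientation': array([-1.49709249,  1.56904949,  1.96527819]), 'contact_force': array([-0.39918811,  0.62910823, -0.13847107]), 'ft_torque': array([-0.02812638, -0.01636255, -0.01955339]), 'width': 91.96326993134927}
scene {'vertical_fov': 54.1929364224528, 'cx': 314.1221376660446, 'cy': 198.47118986827496, 'R': array([[-0.80777192,  0.58948558, -0.00335778],
       [ 0.48982552,  0.6680168 , -0.56020042],
       [-0.32798701, -0.4541589 , -0.8283503 ]]), 't': array([ 417.82148487, -223.58978314, 1351.17801484]), 'shot': 1}
side {'vertical_fov': 44.190561211411065, 'cx': 317.4132145900082, 'cy': 198.56750449167524, 'R': array([[ 0.95302399, -0.30247782, -0.01588852],
       [-0.22902712, -0.68528739, -0.6913232 ],
       [ 0.19822173,  0.6624865 , -0.72237095]]), 't': array([-519.81846178,  182.29830276, 1049.71990736]), 'shot': 2}
wrist {'vertical_fov': 65.70646984690485, 'cx': 321.6363225217257, 'cy': 203.29686273507065, 'T_tool_cam': array([[ 1.89224273e-04, -2.96256337e-01,  9.55108448e-01,
        -1.44144373e+02],
       [ 9.99999827e-01, -4.75889646e-04, -3.45729916e-04,
        -2.83910782e-02],
       [ 5.56950900e-04,  9.55108348e-01,  2.96256196e-01,
        -8.31940452e+01],
       [ 0.00000000e+00,  0.00000000e+00,  0.00000000e+00,
         1.00000000e+00]]), 'shot': 3}
```

View pics/scene0.png

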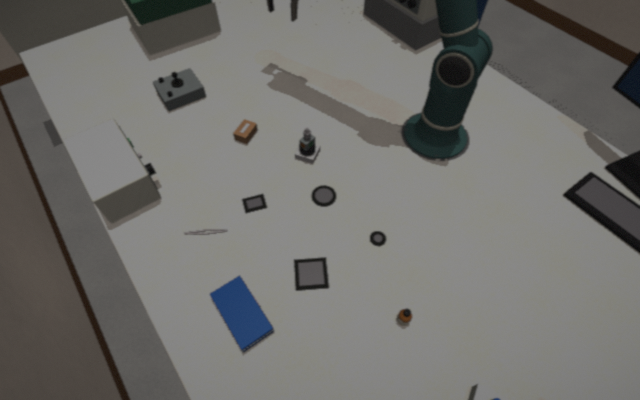

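View pics/side0.png

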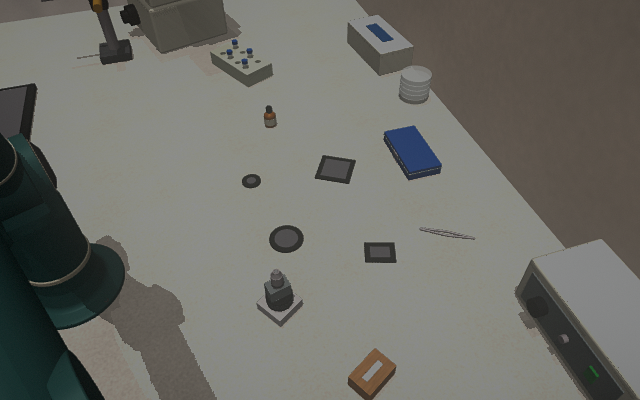

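View pics/wrist0.png

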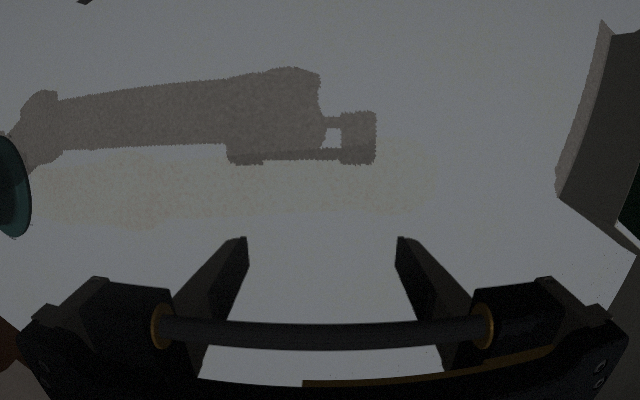

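```bash
cat > h.py <<'E'
import numpy as np, cv2
from scipy.spatial.transform import Rotation as Ro
from plant import env
def f_of(c): return 200/np.tan(np.radians(c["vertical_fov"])/2)
def toolT(s=None):
    s=s or env.sense()
    T=np.eye(4); r=s["orientation"]
    T[:3,:3]=Ro.from_euler('xyz',r).as_matrix(); T[:3,3]=s["ee_pos"]; return T
def shot(name):
    s=env.sense(); c=env.camera(name)
    if name=="wrist":
        T=toolT(s)@c["T_tool_cam"]; c["Rwc"]=T[:3,:3]; c["o"]=T[:3,3]
    else:
        c["Rwc"]=c["R"].T; c["o"]=-c["R"].T@c["t"]
    c["name"]=name
    return c
def rays(c,uv):
    uv=np.atleast_2d(np.asarray(uv,float)); d=(uv-[c["cx"],c["cy"]])/f_of(c)
    if c["name"]=="wrist":
        th=np.linalg.norm(d,axis=1); k=np.where(th>1e-9,np.sin(th)/np.maximum(th,1e-9),1)
        v=np.c_[d*k[:,None],np.cos(th)]
    else: v=np.c_[d,np.ones(len(d))]
    v=v@c["Rwc"].T
    return v/np.linalg.norm(v,axis=1)[:,None]
def onz(c,uv,z):
    v=rays(c,uv); return c["o"]+v*((z-c["o"][2])/v[:,2])[:,None]
def proj(c,X):
    x=(np.atleast_2d(X)-c["o"])@c["Rwc"]; f=f_of(c)
    if c["name"]=="wrist":
        r=np.linalg.norm(x[:,:2],axis=1); th=np.arctan2(r,x[:,2])
        d=x[:,:2]/np.maximum(r,1e-9)[:,None]*th[:,None]
    else: d=x[:,:2]/x[:,2:]
    return d*f+[c["cx"],c["cy"]]
def save(c,n,crop=None,k=1):
    im=c["image"][:,:,::-1]
    if crop: im=im[crop[1]:crop[3],crop[0]:crop[2]]
    im=cv2.resize(im,None,fx=k,fy=k,interpolation=cv2.INTER_CUBIC); cv2.imwrite(f"pics/{n}.png",im)
def topoly(c,mask,z):
    cs,_=cv2.findContours(mask.astype(np.uint8),cv2.RETR_EXTERNAL,cv2.CHAIN_APPROX_NONE)
    k=max(cs,key=cv2.contourArea)[:,0].astype(float)
    return onz(c,k,z)[:,:2]
E
python3 - <<'E'
from h import *
names=dict(pad_small_round=4,pad_oblong=4,pad_big_round=4,pad_square=4,oil_bottle=30,tissue_box=34,objective=112,filter_cube=65,condenser=37,adapter=24)
for n in ["scene","side"]:
    c=shot(n)
    for k,z in names.items():
        r=env.cut_out(c,k)
        if not r: print(n,k,None);continue
        p=topoly(c,r[0]["mask"],z).astype(np.float32)
        q=cv2.minAreaRect(p)
        print(n,k,round(r[0]["p"],2),np.round(r[0]["rect"],0),"ctr",np.round(q[0],1),np.round(q[1],1),round(q[2],1))
E
```

```text
scene pad_small_round 0.64 [379. 239.  20.  14.] ctr [430.6 191.5] [45.3 46.6] 53.8
scene pad_oblong 0.61 [255. 206.  24.  20.] ctr [ 653.5 -120.8] [55.7 68.5] 72.2
scene pad_big_round 0.62 [326. 195.  22.  12.] ctr [467.3 -16.6] [67.1 68. ] 53.8
scene pad_square 0.82 [310. 274.  34.  37.] ctr [648.  164.9] [91.7 88.8] 58.4
scene oil_bottle 0.48 [406. 317.  15.  18.] ctr [536.  405.1] [41.7 37. ] 47.1
scene tissue_box 0.61 [247. 132.  22.  26.] ctr [ 534.1 -367.8] [105.   69.1] 32.1
scene objective 0.59 [308. 131.  10.  11.] ctr [ 417. -174.] [58.5 24.8] 54.1
scene filter_cube None
scene condenser 0.47 [308. 149.  18.  12.] ctr [ 414.3 -171.5] [41.6 54.7] 69.7
scene adapter 0.54 [308. 155.  25.  19.] ctr [ 415.3 -178.2] [81.3 73.8] 33.6
side pad_small_round 0.55 [252. 181.  16.  14.] ctr [427.8 184.5] [43.8 44.6] 71.5
side pad_oblong 0.85 [380. 252.  26.  20.] ctr [ 649.1 -127.8] [57.2 68.3] 68.7
side pad_big_round 0.71 [285. 240.  34.  28.] ctr [462.5 -25.3] [77.9 76. ] 52.0
side pad_square 0.7 [336. 170.  41.  30.] ctr [643.3 158.4] [90.  90.4] 57.3
side oil_bottle 0.47 [270. 117.  10.  25.] ctr [530.1 399.4] [99.8 31.2] 76.7
side tissue_box 0.72 [372. 373.  44.  49.] ctr [ 520.8 -393.7] [86.9 58.6] 28.6
side objective 0.65 [277. 278.  19.  19.] ctr [ 404.2 -198.9] [43.1 24.1] 76.2
side filter_cube 0.79 [279. 287.  25.  23.] ctr [ 406.7 -188.8] [48.2 47.2] 8.1
side condenser 0.63 [279. 303.  30.  15.] ctr [ 400.9 -201.8] [36.3 54.6] 71.8
side adapter 0.61 [280. 310.  44.  35.] ctr [ 404.1 -197.7] [73.6 76.6] 30.8
```

```bash
cat >> h.py <<'E'
def goto(x,y,z,yaw=None):
    """print shift in tool axes to reach world target (tool pointing down); yaw = dir of tool y in world (deg, mod 180)"""
    T=toolT(); s=env.sense()
    d=T[:3,:3].T@(np.array([x,y,z])-T[:3,3])
    print("tcp",np.round(T[:3,3],1),"tooly deg",round(np.degrees(np.arctan2(T[1,1],T[0,1])),2),"tilt",np.round(T[:3,0],4),"q7",round(s["q"][6],2),"t",s["t"])
    print("shift mm",np.round(d,1))
    # turn needed
    y0=np.degrees(np.arctan2(T[1,1],T[0,1]))
    if yaw is None: yaw=y0
    dy=(yaw-y0+90)%180-90; yt=np.radians(y0+dy)
    Rt=np.c_[[0,0,-1],[np.cos(yt),np.sin(yt),0],np.cross([0,0,-1],[np.cos(yt),np.sin(yt),0])]
    print("turn rotvec rad",np.round(Ro.from_matrix(T[:3,:3].T@Rt).as_rotvec(),4))
E
python3 - <<'E'
from h import *
print(np.round(toolT()[:3,:3],3))
goto(405,-190,300)
E
```

```text
[[ 0.     0.315 -0.949]
 [-0.    -0.949 -0.315]
 [-1.     0.     0.   ]]
tcp [ 205.  -616.9  239.6] tooly deg -71.62 tilt [ 0.e+00 -1.e-04 -1.e+00] q7 -0.06 t 1.25
shift mm [ -60.4 -342.  -324.4]
turn rotvec rad [-0.      0.     -0.0001]
```

>>> drive_tool --motion '[[[-0.006,-0.0342,-0.0324],[0,0,0],-1],[[-0.006,-0.0342,-0.0324],[0,0,0],-1],[[-0.006,-0.0342,-0.0324],[0,0,0],-1],[[-0.006,-0.0342,-0.0324],[0,0,0],-1],[[-0.006,-0.0342,-0.0324],[0,0,0],-1]]'

```text
t: 1.88
ee_pos: [305.4, -402.1, 270.0]
orientation: [1.866, 1.57, -0.955]
contact_force: [0.6, 0.1, -0.1]
width: 92.1
```

>>> drive_tool --motion '[[[-0.006,-0.0342,-0.0324],[0,0,0],-1],[[-0.006,-0.0342,-0.0324],[0,0,0],-1],[[-0.006,-0.0342,-0.0324],[0,0,0],-1],[[-0.006,-0.0342,-0.0324],[0,0,0],-1],[[-0.006,-0.0342,-0.0324],[0,0,0],-1]]'

```text
t: 2.5
ee_pos: [405.1, -188.8, 300.1]
orientation: [2.103, 1.57, -0.718]
contact_force: [0.5, 0.3, -0.0]
width: 91.9
```

>>> drive_tool --motion '[[[0,0,0],[0,0,0],-1],[[0,0,0],[0,0,0],-1]]'

```text
t: 2.75
ee_pos: [404.3, -190.7, 299.6]
orientation: [0.99, 1.57, -1.831]
contact_force: [-0.1, -0.4, -0.2]
width: 91.7
```

Run:
```python
from h import *
for i in range(3): print(env.sense()["ee_pos"])
c=shot("wrist"); save(c,"w1"); save(c,"w1c",(220,60,480,260),3)
names=dict(objective=110,filter_cube=80,condenser=50,adapter=24)
for k,z in names.items():
    r=env.cut_out(c,k)
    if not r: print(k,None);continue
    p=topoly(c,r[0]["mask"],z).astype(np.float32)
    q=cv2.minAreaRect(p)
    print(k,round(r[0]["p"],2),np.round(r[0]["rect"],0),"ctr",np.round(q[0],1),np.round(q[1],1),round(q[2],1))
print(env.sense()["ee_pos"])
```

```text
[ 404.29257437 -190.74386645  299.59022631]
[ 404.29257437 -190.74386645  299.59022631]
[ 404.29257437 -190.74386645  299.59022631]
objective 0.84 [321. 183.  20.  22.] ctr [ 408.7 -189.1] [26.2 23.3] 18.3
filter_cube 0.58 [321. 179.  28.  40.] ctr [ 407.4 -187.6] [48.9 32.6] 10.9
condenser 0.95 [322. 170.  44.  38.] ctr [ 411.5 -187.9] [46.4 52.8] 13.9
adapter 0.71 [320. 167.  60.  59.] ctr [ 406.1 -189.9] [70.  67.4] 31.7
[ 404.12429088 -191.04267395  299.36535675]
```

View pics/w1.png

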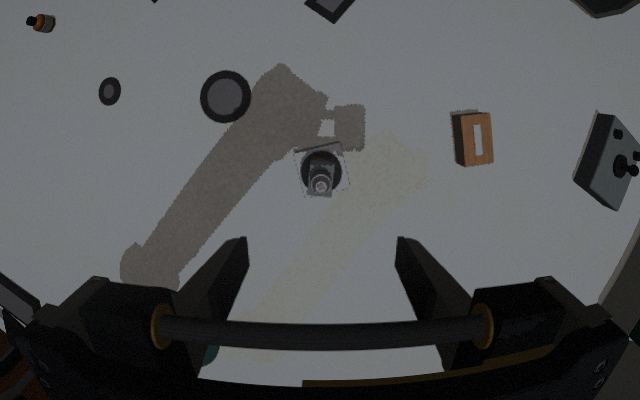

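View pics/w1c.png

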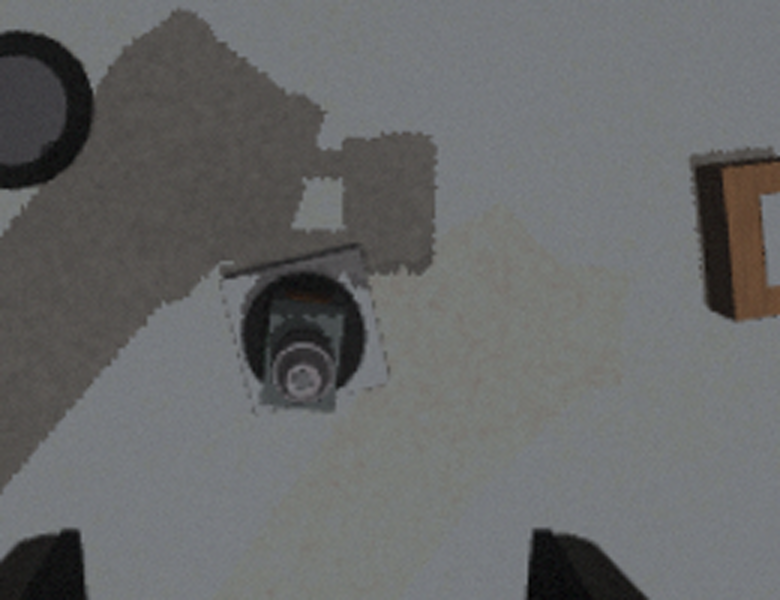

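>>> drive_tool --motion '[[[0.05,0,0],[0,0,0],-1],[[0.05,0,0],[0,0,0],-1],[[0,0,0],[0,0,0],-1]]'

```text
t: 3.38
ee_pos: [402.1, -189.6, 196.9]
orientation: [-0.796, 1.563, 2.666]
contact_force: [0.6, 0.5, 0.4]
width: 92.5
```

Run:
```python
from h import *
c=shot("wrist"); save(c,"w2",(220,100,480,290),3)
names=dict(objective=110,filter_cube=80,condenser=50,adapter=24)
for k,z in names.items():
    r=env.cut_out(c,k)
    if not r: print(k,None);continue
    p=topoly(c,r[0]["mask"],z).astype(np.float32)
    q=cv2.minAreaRect(p)
    print(k,round(r[0]["p"],2),np.round(r[0]["rect"],0),"ctr",np.round(q[0],1),np.round(q[1],1),round(q[2],1))
np.save("c.npy",c,allow_pickle=True)
print(env.sense()["ee_pos"])
```

```text
objective 0.89 [322. 207.  30.  39.] ctr [ 409.8 -188.4] [31.4 23.6] 17.6
filter_cube 0.87 [322. 202.  39.  56.] ctr [ 408.8 -188.1] [48.8 31.1] 12.1
condenser 0.78 [325. 186.  58.  49.] ctr [ 412.8 -187.6] [47.6 52.4] 11.9
adapter 0.97 [324. 182.  76.  75.] ctr [ 406.6 -189.2] [69.3 67. ] 31.4
[ 405.86712496 -190.8198876   201.52774914]
```

View pics/w2.png

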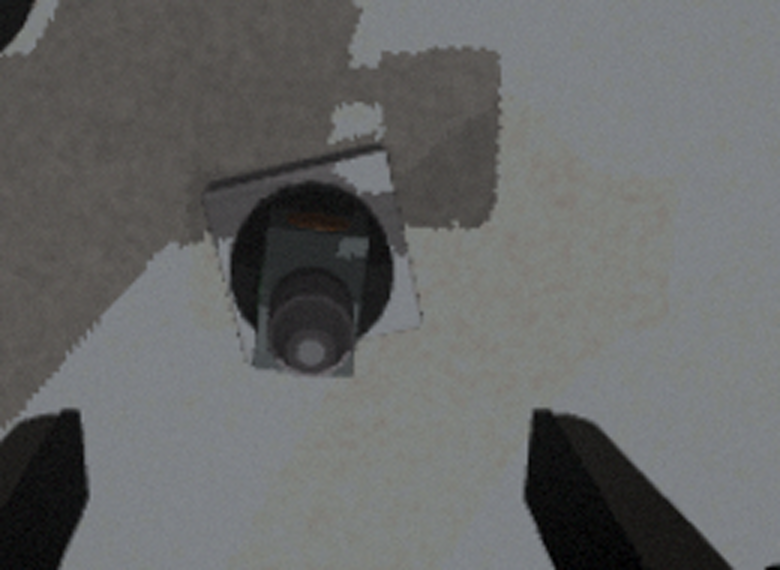

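```bash
cat >> h.py <<'E'
from scipy.optimize import minimize
def wshot(n=5):
    """wrist shot with averaged pose"""
    P=[];Rm=[];q=[]
    for i in range(n):
        s=env.sense(); P.append(s["ee_pos"]); Rm.append(Ro.from_euler('xyz',s["orientation"]).as_matrix()); c=env.camera("wrist")
    T=np.eye(4); T[:3,:3]=Ro.from_matrix(np.array(Rm)).mean().as_matrix(); T[:3,3]=np.mean(P,0)
    c["Ttool"]=T.copy(); T=T@c["T_tool_cam"]; c["Rwc"]=T[:3,:3]; c["o"]=T[:3,3]; c["name"]="wrist"
    c["std"]=np.std(P,0); c["t"]=env.sense()["t"]
    return c
H={"objective":0,"filter_cube":0,"condenser":0,"adapter":0}
def pts(kind,x,y,z,yaw):
    a=np.linspace(0,2*np.pi,72,endpoint=False); C=np.c_[np.cos(a),np.sin(a)]
    def circ(r,h): return np.c_[C*r,np.full(72,h)]
    def box(w,l,h): return np.array([[sx*w/2,sy*l/2,hh] for sx in(-1,1) for sy in(-1,1) for hh in h])
    P={"objective":lambda:np.r_[circ(12,0),circ(12,30),circ(6.5,41)],
       "filter_cube":lambda:box(44,30,(0,30)),"condenser":lambda:np.r_[circ(27,0),circ(27,26)],
       "adapter":lambda:box(66,66,(0,24)),"pad_small_round":lambda:circ(24,4),"pad_big_round":lambda:circ(39,4),
       "pad_oblong":lambda:box(68,54,(4,)),"pad_square":lambda:box(90,90,(4,)),
       "print24":lambda:circ(12,4),"print54":lambda:circ(27,4),"print44":lambda:box(44,30,(4,)),"print66":lambda:box(66,66,(4,))}[kind]()
    cz,sz=np.cos(yaw),np.sin(yaw); R=np.array([[cz,-sz,0],[sz,cz,0],[0,0,1]])
    return P@R.T+[x,y,z]
def ras(c,kind,x,y,z,yaw,S=4):
    p=proj(c,pts(kind,x,y,z,yaw)); h=cv2.convexHull(p.astype(np.float32))[:,0]
    m=np.zeros((400*1,640*1),np.uint8); cv2.fillPoly(m,[np.round(h*256).astype(np.int32)],255,cv2.LINE_AA,8)
    return m/255.
def fit(c,kind,mask,x,y,z,yaw=0.,useyaw=False):
    mk=cv2.GaussianBlur(mask.astype(np.float32),(0,0),1.0)
    def cost(v):
        return np.sum((cv2.GaussianBlur(ras(c,kind,v[0],v[1],z,v[2]/30 if useyaw else yaw).astype(np.float32),(0,0),1.0)-mk)**2)
    best=None
    for y0 in ([yaw-.25,yaw,yaw+.25] if useyaw else [yaw]):
        v0=np.array([x,y,y0*30]); n=3 if useyaw else 2
        sim=np.vstack([v0[:n]]+[v0[:n]+np.eye(n)[i]*4 for i in range(n)])
        r=minimize(lambda v:cost(v),v0[:n],method="Nelder-Mead",options=dict(initial_simplex=sim,xatol=.05,fatol=.01))
        if best is None or r.fun<best.fun: best=r
    v=best.x
    return v[0],v[1],(v[2]/30 if useyaw else yaw),best.fun/mask.sum()
def find(c,kind,z,useyaw=False,yaw=0.,label=None,v=True):
    r=env.cut_out(c,label or kind)
    if not r: print(kind,None); return None
    m=r[0]["mask"]; r0=r[0]["rect"]
    g=onz(c,[r0[:2]],z+10)[0]
    o=fit(c,kind,m,g[0],g[1],z,yaw,useyaw)
    if v: print(kind,"p",round(r[0]["p"],2),"rect",np.round(r0),"xy",np.round(o[:2],1),"yaw",round(np.degrees(o[2]),1),"res",round(o[3],3))
    return o
def overlay(c,items,n,crop=(220,60,480,260),k=3):
    im=c["image"][crop[1]:crop[3],crop[0]:crop[2],::-1]; im=cv2.resize(im,None,fx=k,fy=k,interpolation=cv2.INTER_CUBIC)
    for a in items:
        h=cv2.convexHull(proj(c,pts(*a)).astype(np.float32))[:,0]
        h=(h+.5-[crop[0],crop[1]])*k-.5
        cv2.polylines(im,[np.round(h*16).astype(np.int32)],True,(0,255,0),1,cv2.LINE_AA,4)
    cv2.imwrite(f"pics/{n}.png",im)
E
python3 - <<'E'
from h import *
c=wshot(); print(c["Ttool"].round(2),c["std"])
o=find(c,"objective",80)
b=find(c,"filter_cube",50,True,np.radians(12))
overlay(c,[("objective",o[0],o[1],80,0),("filter_cube",b[0],b[1],50,b[2])],"w3",(220,100,480,290))
goto(o[0],o[1],108.5)
E
```

```text
[[ 0.0000e+00  3.2000e-01 -9.5000e-01  4.0546e+02]
 [-0.0000e+00 -9.5000e-01 -3.2000e-01 -1.9062e+02]
 [-1.0000e+00  0.0000e+00 -0.0000e+00  2.0106e+02]
 [ 0.0000e+00  0.0000e+00  0.0000e+00  1.0000e+00]] [0.2923339  0.14104026 0.35494208]
objective p 0.61 rect [322. 212.  30.  33.] xy [ 405.9 -189.2] yaw 0.0 res 0.04
filter_cube p 0.96 rect [318. 201.  38.  58.] xy [ 406.3 -188.8] yaw 12.2 res 0.928
tcp [ 404.7 -190.2  199.9] tooly deg -71.62 tilt [ 5.e-04 -4.e-04 -1.e+00] q7 -0.96 t 3.975
shift mm [91.4 -0.6 -1.5]
turn rotvec rad [ 0.     -0.0004 -0.0005]
```

View pics/w3.png

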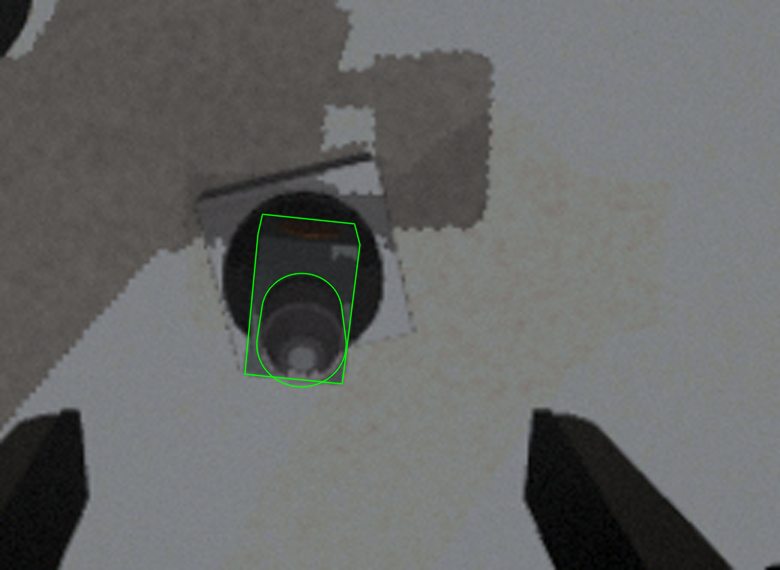

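>>> drive_tool --motion '[[[0.045,-0.001,-0.001],[0,0,0],-1],[[0.03,0,0],[0,0,0],-1],[[0.016,0,0],[0,0,0],-1],[[0,0,0],[0,0,0],-1],[[0,0,0],[0,0,0],0]]' --squeeze 15

```text
t: 4.6
ee_pos: [405.7, -189.1, 109.2]
orientation: [2.376, 1.57, -0.444]
contact_force: [0.5, -1.4, -0.4]
width: 83.9
```

Run:
```python
from h import *
c=wshot(3); print(c["Ttool"][:3,3],env.sense()["width"],env.sense()["contact_force"])
save(c,"w4",(140,60,500,330),2)
```

```text
[ 405.79562635 -189.11808342  109.33365103] 71.8457257673872 [-0.50435263 -0.37149582  0.3701186 ]
```

View pics/w4.png

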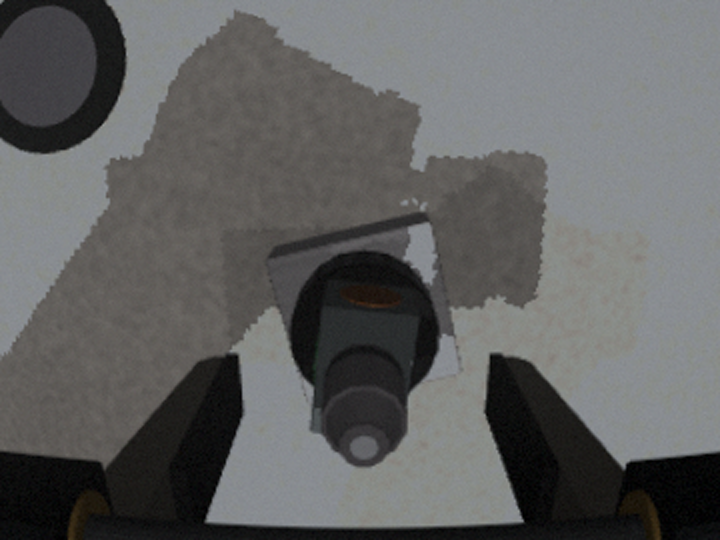

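>>> drive_tool --motion '[[[0,0,0],[0,0,0],0.3],[[0,0,0],[0,0,0],0.6],[[0,0,0],[0,0,0],1],[[0,0,0],[0,0,0],1],[[0,0,0],[0,0,0],1]]' --squeeze 15

```text
t: 5.38
ee_pos: [405.2, -188.9, 108.5]
orientation: [0.747, 1.571, -2.074]
contact_force: [-0.2, -0.1, 1.0]
width: 23.6
```

>>> drive_tool --motion '[[[0,0,0],[0,0,0],1],[[0,0,0],[0,0,0],1]]'

```text
t: 5.62
ee_pos: [405.2, -188.9, 108.5]
orientation: [1.757, 1.571, -1.064]
contact_force: [0.2, -0.4, -0.6]
width: 24.0
```

>>> drive_tool --motion '[[[-0.008,0,0],[0,0,0],1],[[-0.02,0,0],[0,0,0],1],[[-0.035,0,0],[0,0,0],1],[[-0.035,0,0],[0,0,0],1],[[0,0,0],[0,0,0],1]]'

```text
t: 6.25
ee_pos: [406.7, -189.5, 209.1]
orientation: [2.31, 1.565, -0.511]
contact_force: [0.2, 1.1, -1.9]
width: 23.8
```

Run:
```python
from h import *
c=wshot(4); print(c["Ttool"][:3,3],env.sense()["width"],env.sense()["contact_force"])
save(c,"w5",(140,60,500,330),2)
b=find(c,"filter_cube",50,True,np.radians(12))
d=find(c,"condenser",24)
a=find(c,"adapter",0,True,np.radians(31))
overlay(c,[("filter_cube",b[0],b[1],50,b[2])],"w5o",(140,60,500,330),2)
goto(430,80,220)
```

```text
[ 405.3152515  -189.00738671  207.12718609] 23.573166016843675 [-0.60104642  0.52508296 -2.30310687]
filter_cube p 0.64 rect [321. 199.  38.  54.] xy [ 406.6 -189. ] yaw 12.6 res 0.009
condenser p 0.65 rect [325. 189.  49.  50.] xy [ 408.3 -189.6] yaw 0.0 res 1.637
adapter p 0.69 rect [323. 184.  74.  72.] xy [ 405.9 -191.2] yaw 31.2 res 1.806
tcp [ 404.6 -188.6  205.5] tooly deg -71.62 tilt [-0.002   0.0011 -1.    ] q7 -0.96 t 6.6
shift mm [ -14.2 -246.9 -108.8]
turn rotvec rad [0.     0.0016 0.0017]
```

View pics/w5o.png

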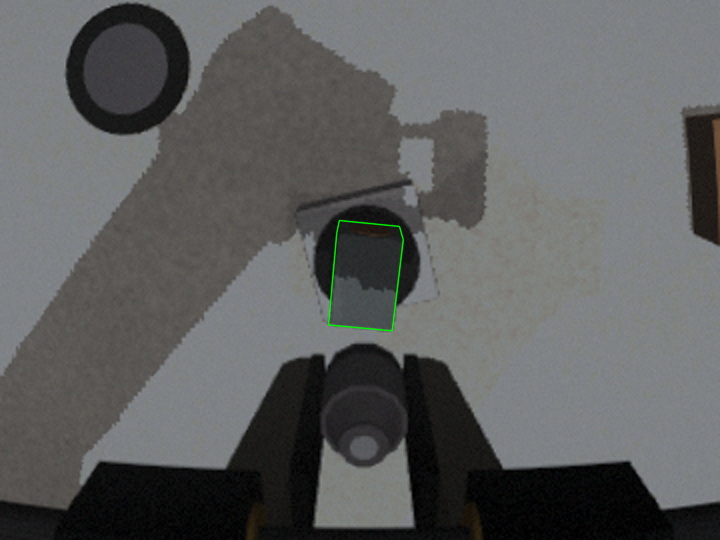

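>>> drive_tool --motion '[[[0,-0.025,-0.01],[0,0,0],1],[[0,-0.045,-0.018],[0,0,0],1],[[0,-0.045,-0.018],[0,0,0],1],[[0,-0.045,-0.018],[0,0,0],1],[[0,-0.045,-0.018],[0,0,0],1]]'

```text
t: 7.22
ee_pos: [418.1, 33.0, 206.1]
orientation: [-0.375, 1.57, 3.087]
contact_force: [1.2, -0.5, -1.5]
width: 24.0
```

>>> drive_tool --motion '[[[0,-0.045,-0.018],[0,0,0],1],[[0,-0.045,-0.018],[0,0,0],1],[[0,-0.035,-0.015],[0,0,0],1],[[0,-0.02,-0.009],[0,0,0],1],[[0,0,0],[0,0,0],1]]'

```text
t: 7.85
ee_pos: [429.1, 189.6, 205.9]
orientation: [-0.757, 1.569, 2.709]
contact_force: [0.0, -0.6, -0.9]
width: 23.7
```

Run:
```python
from h import *
c=wshot(5); print(c["Ttool"][:3,3],env.sense()["width"],env.sense()["contact_force"])
save(c,"w6",(140,60,500,330),2)
p=find(c,"pad_small_round",0)
if p: overlay(c,[("pad_small_round",p[0],p[1],0,0),("print24",p[0],p[1],0,0)],"w6",(140,60,500,330),2); goto(p[0],p[1],40)
```

```text
[429.30283201 187.623007   205.98678239] 23.735418877788224 [-0.29760533  0.00438449 -2.14644192]
pad_small_round p 0.57 rect [323. 182.  40.  43.] xy [427.  189.2] yaw 0.0 res 0.008
tcp [429.7 186.8 206.4] tooly deg -71.73 tilt [-2.e-04 -7.e-04 -1.e+00] q7 -1.91 t 8.15
shift mm [166.4  -3.1   1.8]
turn rotvec rad [-0.      0.0004 -0.0006]
```

View pics/w6.png

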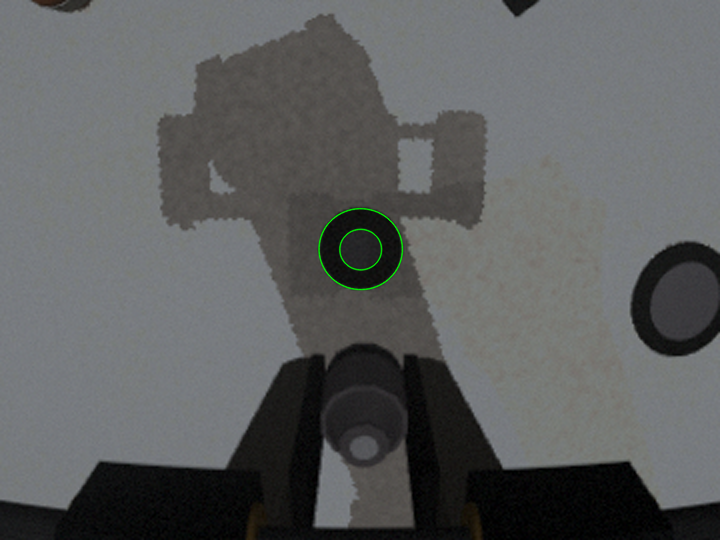

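Run:
```python
from h import *
c=wshot(3); T=c["Ttool"]; print(T[:3,3])
o=find(c,"objective",T[2,3]-28.6)
p=find(c,"pad_small_round",0)
d=np.array(p[:2])-np.array(o[:2]); print("tool shift y,z",T[:3,1][:2]@d,T[:3,2][:2]@d)
overlay(c,[("objective",o[0],o[1],T[2,3]-28.6,0)],"w7",(220,160,420,300),4)
```

```text
[429.72581818 187.03946023 206.51465851]
objective p 0.67 rect [322. 265.  44.  60.] xy [430.4 187.3] yaw 0.0 res 0.059
pad_small_round p 0.64 rect [324. 182.  43.  46.] xy [426.9 188.4] yaw 0.0 res 0.019
tool shift y,z -2.104956203579393 2.8975571896686314
```

View pics/w7.png

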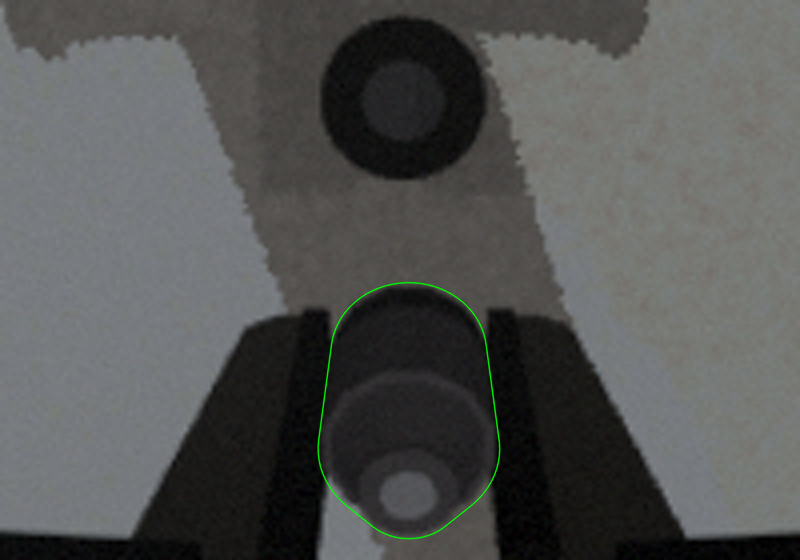

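>>> drive_tool --motion '[[[0.03,-0.002,0.0025],[0,0,0],1],[[0.055,0,0],[0,0,0],1],[[0.045,0,0],[0,0,0],1],[[0.025,0,0],[0,0,0],1],[[0.012,0,0],[0,0,0],1]]'

```text
t: 9.02
ee_pos: [426.1, 188.9, 38.3]
orientation: [0.013, 1.569, -2.807]
contact_force: [-0.7, -0.0, -2.0]
width: 23.3
```

>>> drive_tool --motion '[[[0.001,0,0],[0,0,0],1],[[0,0,0],[0,0,0],1]]'

```text
t: 9.28
ee_pos: [427.4, 189.5, 39.4]
orientation: [-3.088, 1.569, 0.374]
contact_force: [-0.2, 0.3, -1.1]
width: 23.8
```

Run:
```python
from h import *
c=wshot(5); T=c["Ttool"]; print(T[:3,3],env.sense()["contact_force"],env.sense()["width"])
save(c,"w8",(220,160,420,300),4)
```

```text
[427.37095715 189.3827322   39.49576368] [-0.1364144   0.31374318 -1.58478391] 23.420193806953165
```

View pics/w8.png

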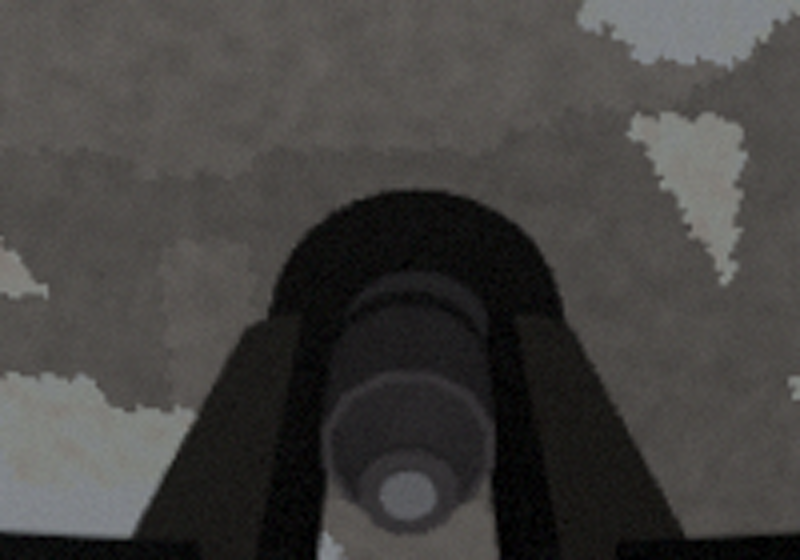

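>>> drive_tool --motion '[[[0.003,0.0012,0],[0,0,0],1],[[0.002,0,0],[0,0,0],1],[[0,0,0],[0,0,0],1]]'

```text
t: 9.9
ee_pos: [426.8, 187.9, 33.3]
orientation: [0.073, 1.57, -2.748]
contact_force: [-0.6, -0.1, -2.4]
width: 23.4
```

>>> drive_tool --motion '[[[0.001,0,0],[0,0,0],1],[[0,0,0],[0,0,0],1]]'

```text
t: 10.15
ee_pos: [427.0, 188.1, 32.6]
orientation: [1.183, 1.571, -1.638]
contact_force: [-0.4, -0.2, -0.2]
width: 23.4
```

Run:
```python
from h import *
c=wshot(5); T=c["Ttool"]; print(T[:3,3],env.sense()["contact_force"],env.sense()["width"])
save(c,"w9",(220,160,420,300),4)
```

```text
[427.01173388 188.05785813  32.56901633] [-0.25645396 -0.0807145  -0.57098113] 23.40869667865172
```

View pics/w9.png

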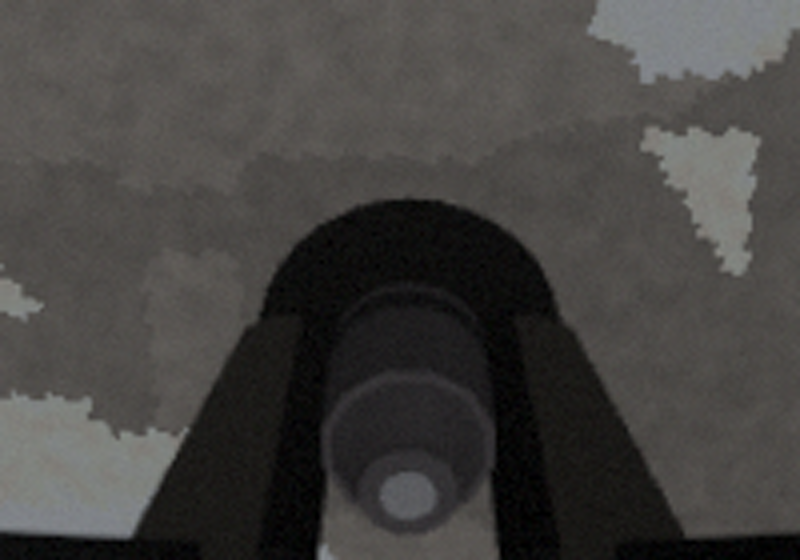

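>>> drive_tool --motion '[[[-0.001,0,0],[0,0,0],1],[[0,0,-0.0012],[0,0,0],1],[[0.001,0,0],[0,0,0],1],[[0.0005,0,0],[0,0,0],1],[[0,0,0],[0,0,0],1]]'

```text
t: 11.02
ee_pos: [428.4, 188.4, 32.5]
orientation: [2.309, 1.57, -0.512]
contact_force: [-0.8, -0.3, 5.7]
width: 23.1
```

Run:
```python
from h import *
c=wshot(5); T=c["Ttool"]; print(T[:3,3],env.sense()["contact_force"],env.sense()["width"])
save(c,"w10",(220,160,420,300),4)
```

```text
[428.37732585 188.41968624  32.51890974] [-0.35000149 -0.33914508  4.40992505] 23.80503156741476
```

View pics/w10.png

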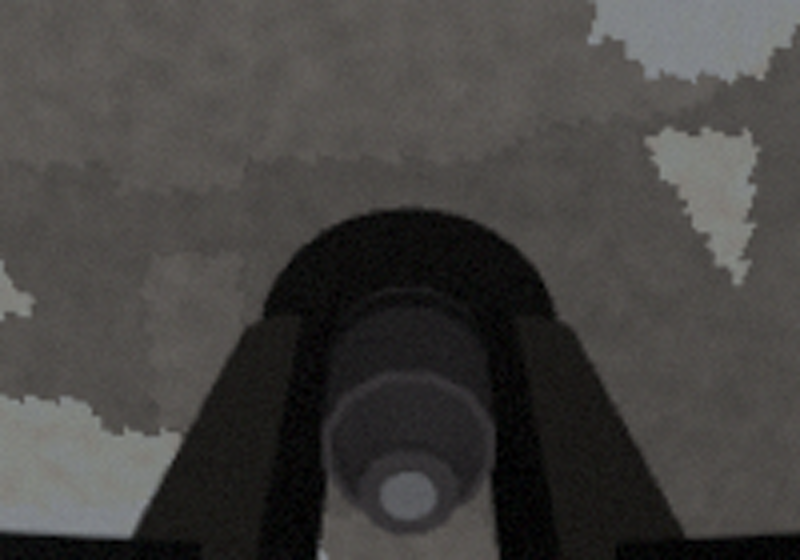

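>>> drive_tool --motion '[[[0,0,0],[0,0,0],0.4],[[0,0,0],[0,0,0],0],[[0,0,0],[0,0,0],-0.5],[[0,0,0],[0,0,0],-1],[[-0.01,0,0],[0,0,0],-1]]'

```text
t: 11.9
ee_pos: [427.6, 188.2, 41.9]
orientation: [0.059, 1.569, -2.762]
contact_force: [-0.5, -0.1, -0.4]
width: 65.2
```

>>> drive_tool --motion '[[[-0.03,0,0],[0,0,0],-1],[[-0.05,0,0],[0,0,0],-1],[[-0.05,0,0],[0,0,0],-1],[[-0.035,0,0],[0,0,0],-1],[[0,0,0],[0,0,0],-1]]'

```text
t: 12.52
ee_pos: [429.6, 189.1, 210.1]
orientation: [3.034, 1.564, 0.213]
contact_force: [1.3, -0.3, -0.3]
width: 92.1
```

Run:
```python
from h import *
c=wshot(5); T=c["Ttool"]; print(T[:3,3],env.sense()["contact_force"],env.sense()["width"],env.sense()["t"])
p=find(c,"pad_small_round",0); o=find(c,"objective",4)
overlay(c,[("pad_small_round",p[0],p[1],0,0),("objective",o[0],o[1],4,0)],"w11",(220,100,420,240),4)
# next: cube grasp
goto(406.6,-189.0,T[2,3],yaw=-77.4)
```

```text
[428.23549851 188.25852282 207.65869717] [-0.52305851 -0.58491954 -0.25869391] 91.82328445617655 12.775
pad_small_round p 0.8 rect [324. 181.  43.  40.] xy [429.  188.4] yaw 0.0 res 0.549
objective p 0.65 rect [321. 188.  21.  27.] xy [430.2 189.5] yaw 0.0 res 0.021
tcp [427.5 188.2 206.1] tooly deg -71.61 tilt [-2.2e-03 -5.0e-04 -1.0e+00] q7 -1.92 t 12.875
shift mm [ -1.4 351.3 138.9]
turn rotvec rad [1.011e-01 2.200e-03 1.000e-04]
```

View pics/w11.png

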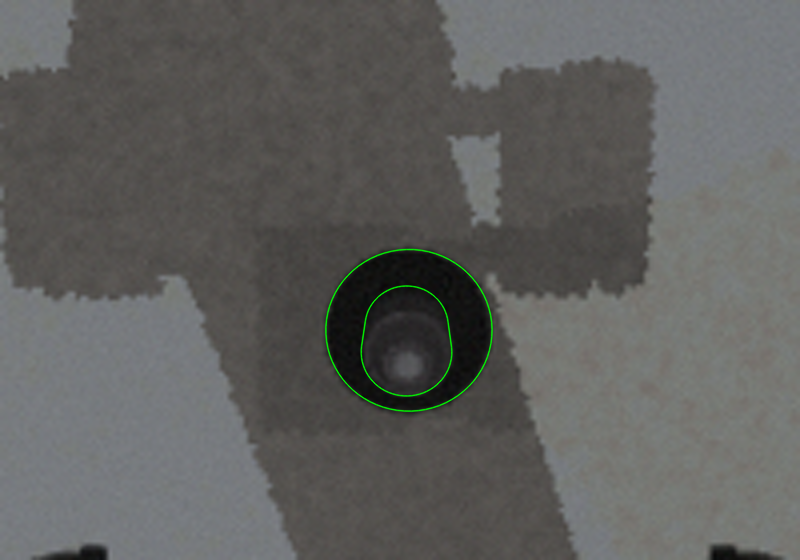

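>>> drive_tool --motion '[[[0,0.025,0.01],[0,0,0],-1],[[0,0.045,0.018],[0,0,0],-1],[[0,0.045,0.018],[0,0,0],-1],[[0,0.045,0.018],[0,0,0],-1],[[0,0.045,0.018],[0,0,0],-1]]'

```text
t: 13.5
ee_pos: [414.4, -33.4, 206.6]
orientation: [-0.598, 1.57, 2.865]
contact_force: [0.3, -0.3, 0.9]
width: 91.8
```

>>> drive_tool --motion '[[[0,0.045,0.018],[0,0,0],-1],[[0,0.045,0.018],[0,0,0],-1],[[0,0.035,0.013],[0,0,0],-1],[[0,0.021,0.008],[0.1,0,0],-1],[[0,0,0],[0,0,0],-1]]'

```text
t: 14.12
ee_pos: [406.4, -189.7, 206.3]
orientation: [-0.668, 1.569, 2.692]
contact_force: [-0.2, -0.1, 0.5]
width: 92.1
```

Run:
```python
from h import *
c=wshot(5); T=c["Ttool"]; print(T[:3,3],env.sense()["contact_force"],env.sense()["width"],env.sense()["t"])
o=find(c,"filter_cube",50,True,.22)
overlay(c,[("filter_cube",o[0],o[1],50,o[2])],"w12",(220,100,420,240),4)
goto(o[0],o[1],79,yaw=np.degrees(o[2])-90)
```

```text
[ 406.72479269 -187.98124372  206.56935028] [ 0.68460525 -0.791544    0.28278925] 92.03766964591746 14.375
filter_cube p 0.79 rect [322. 202.  37.  53.] xy [ 404.5 -189.5] yaw 12.0 res 0.012
tcp [ 407.  -187.4  207. ] tooly deg -77.21 tilt [-2.e-04  2.e-04 -1.e+00] q7 -1.07 t 14.425
shift mm [128.    1.5   2.9]
turn rotvec rad [0.0142 0.0001 0.0003]
```

View pics/w12.png

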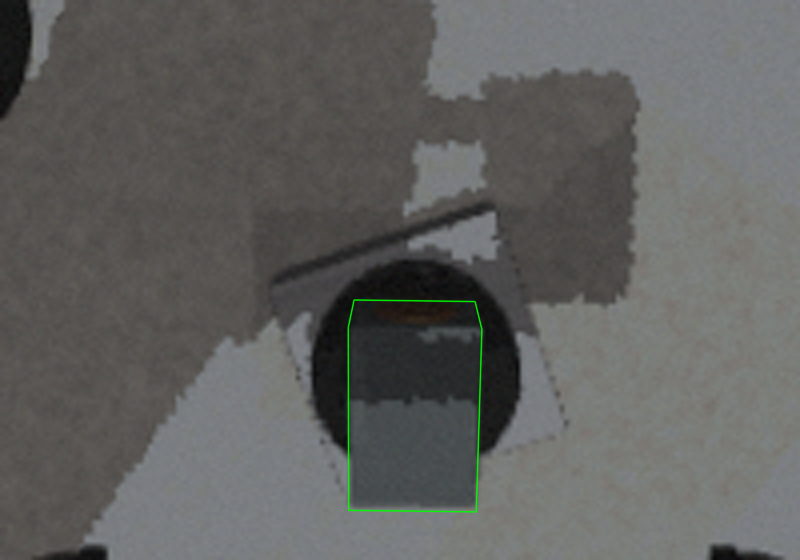

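>>> drive_tool --motion '[[[0.045,0.001,0.002],[0.006,0,0],-1],[[0.045,0,0],[0,0,0],-1],[[0.025,0,0],[0,0,0],-1],[[0.0125,0,0],[0,0,0],-0.5],[[0,0,0],[0,0,0],0]]' --squeeze 15

```text
t: 15.05
ee_pos: [405.1, -189.5, 79.3]
orientation: [-0.784, 1.57, 2.574]
contact_force: [0.4, -0.6, -0.6]
width: 74.1
```

>>> drive_tool --motion '[[[0,0,0],[0,0,0],0.2]]'

```text
t: 15.18
ee_pos: [405.9, -190.1, 80.5]
orientation: [2.447, 1.569, -0.48]
contact_force: [1.1, 0.1, -0.6]
width: 64.0
```

Run:
```python
from h import *
c=wshot(5); T=c["Ttool"]; print(T[:3,3],env.sense()["contact_force"],env.sense()["width"],env.sense()["t"])
save(c,"w13",(220,140,420,280),4)
```

```text
[ 405.84856022 -190.24067528   80.50552025] [ 0.07508689 -0.04050661  0.3498206 ] 44.03342869763831 15.425
```

View pics/w13.png

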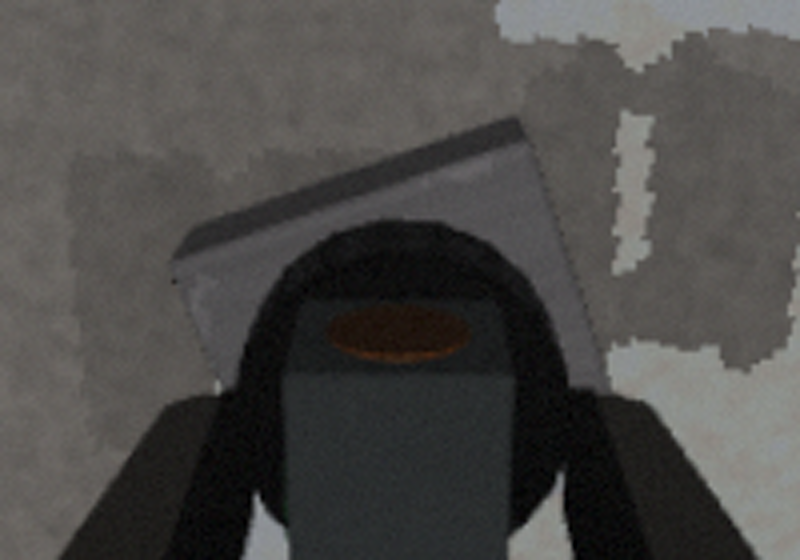

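>>> drive_tool --motion '[[[0,-0.0005,0],[0,0,0],0.5],[[0,0,0],[0,0,0],1],[[0,0,0],[0,0,0],1],[[0,0,0],[0,0,0],1]]'

```text
t: 15.92
ee_pos: [405.1, -189.5, 79.8]
orientation: [1.367, 1.571, -1.56]
contact_force: [-1.0, 0.8, 5.7]
width: 30.1
```

>>> drive_tool --motion '[[[0,0,0],[0,0,0],1],[[-0.008,0,0],[0,0,0],1],[[-0.02,0,0],[0,0,0],1],[[-0.04,0,0],[0,0,0],1],[[-0.05,0,0],[0,0,0],1]]'

```text
t: 16.55
ee_pos: [404.2, -189.1, 198.2]
orientation: [-0.809, 1.568, 2.548]
contact_force: [0.2, -0.7, -1.7]
width: 30.1
```

>>> drive_tool --motion '[[[-0.012,0,0],[0,0,0],1],[[0,0,0],[0,0,0],1]]'

```text
t: 16.8
ee_pos: [405.0, -189.7, 209.8]
orientation: [2.118, 1.57, -0.81]
contact_force: [-0.7, 0.8, -0.8]
width: 29.9
```

Run:
```python
from h import *
c=wshot(5); T=c["Ttool"]; print(T[:3,3],env.sense()["contact_force"],env.sense()["width"],env.sense()["t"])
o=find(c,"condenser",24); a=find(c,"adapter",0,True,.53)
overlay(c,[("condenser",o[0],o[1],24,o[2])],"w14",(180,80,460,300),2.8)
goto(651,-124,220)
```

```text
[ 404.27749612 -189.27480077  208.54219702] [-0.47632499 -0.11942578 -1.86917964] 29.985515464417613 17.05
condenser p 0.62 rect [322. 260.  60.  89.] xy [ 344.9 -202.1] yaw 0.0 res 0.494
adapter None
tcp [ 404.6 -189.2  208.6] tooly deg -77.69 tilt [-0.0018  0.0011 -1.    ] q7 -1.08 t 17.15
shift mm [ -11.8  -11.2 -254.6]
turn rotvec rad [0.     0.0015 0.0015]
```

View pics/w14.png

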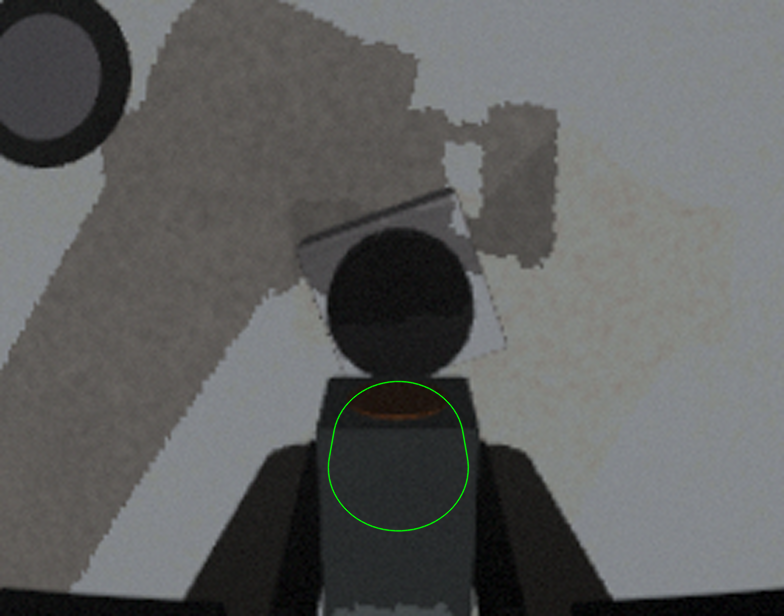

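>>> drive_tool --motion '[[[0,-0.002,-0.025],[0,0,0],1],[[0,-0.003,-0.05],[0,0,0],1],[[0,-0.003,-0.055],[0,0,0],1],[[0,-0.003,-0.055],[0,0,0],1],[[0,0,-0.045],[0,0,0],1]]'

```text
t: 17.77
ee_pos: [629.2, -128.5, 208.5]
orientation: [-0.876, 1.57, 2.482]
contact_force: [-0.0, -0.4, -1.6]
width: 29.9
```

>>> drive_tool --motion '[[[0,0,-0.025],[0,0,0],1],[[0,0,0],[0,0,0],1],[[0,0,0],[0,0,0],1]]'

```text
t: 18.15
ee_pos: [650.7, -124.7, 208.7]
orientation: [-0.162, 1.569, -3.089]
contact_force: [-0.4, -0.7, -1.0]
width: 29.7
```

Run:
```python
from h import *
c=wshot(5); T=c["Ttool"]; print(T[:3,3],env.sense()["contact_force"],env.sense()["width"],env.sense()["t"])
p=find(c,"pad_oblong",0,True,0); h=find(c,"filter_cube",T[2,3]-29.5,True,np.radians(12))
overlay(c,[("pad_oblong",p[0],p[1],0,p[2]),("print44",p[0],p[1],0,p[2]),("filter_cube",h[0],h[1],T[2,3]-29.5,h[2])],"w15",(180,80,460,300),2.8)
goto(p[0],p[1],33,np.degrees(p[2])-90)
```

```text
[ 650.8471991  -125.0284385   209.33102792] [ 1.06254712  0.11167262 -1.16593777] 30.06933958209964 18.4
pad_oblong p 0.65 rect [325. 181.  65.  68.] xy [ 651.  -126.1] yaw -18.0 res 0.019
filter_cube p 0.73 rect [320. 262.  61.  91.] xy [ 651.4 -125. ] yaw 11.3 res 0.018
tcp [ 651.6 -124.8  209.9] tooly deg -77.73 tilt [ 3.e-04 -3.e-04 -1.e+00] q7 -1.38 t 18.5
shift mm [176.9   1.1   0.9]
turn rotvec rad [ 5.291e-01 -4.000e-04 -3.000e-04]
```

View pics/w15.png

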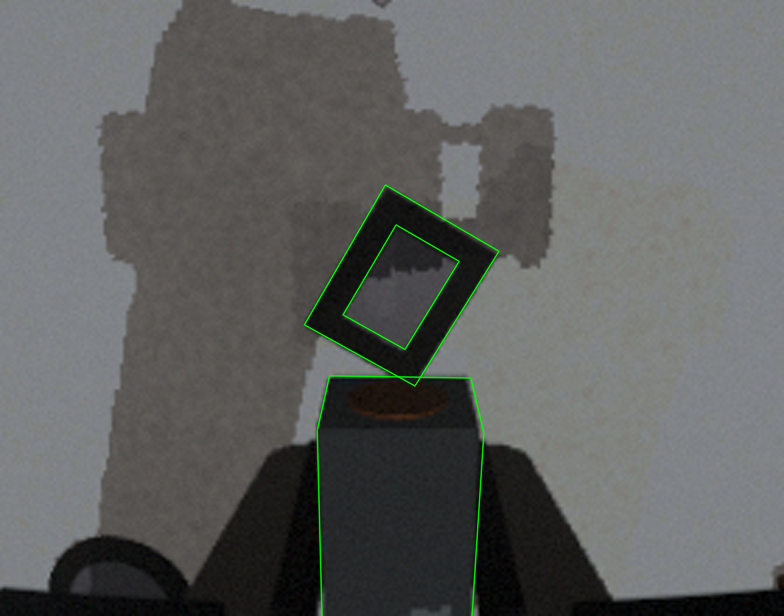

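>>> drive_tool --motion '[[[0.02,0,0],[0.176,0,0],1],[[0.02,0,0],[0.176,0,0],1],[[0.02,0,0],[0.176,0,0],1],[[0,0,0],[0,0,0],1],[[0,0,0],[0,0,0],1]]'

```text
t: 19.12
ee_pos: [652.4, -124.3, 150.5]
orientation: [-2.932, 1.57, -0.101]
contact_force: [-1.0, -0.3, -0.1]
width: 29.9
```

Run:
```python
from h import *
c=wshot(5); T=c["Ttool"]; print(T[:3,3],env.sense()["contact_force"],env.sense()["width"],env.sense()["t"])
p=find(c,"pad_oblong",0,True,-.31); h=find(c,"filter_cube",T[2,3]-29.5,True,-.31)
overlay(c,[("pad_oblong",p[0],p[1],0,p[2]),("print44",p[0],p[1],0,p[2]),("filter_cube",h[0],h[1],T[2,3]-29.5,h[2])],"w16",(180,80,460,300),2.8)
goto(p[0],p[1],33,np.degrees(p[2])-90)
d=np.array(p[:2])-np.array(h[:2]); print("tool shift y,z",T[:3,1][:2]@d,T[:3,2][:2]@d)
```

```text
[ 652.43444138 -124.46295229  150.65054334] [ 1.07280353  0.31392908 -1.18166397] 29.86398668101047 19.375
pad_oblong p 0.7 rect [326. 194.  56.  59.] xy [ 654.  -127.6] yaw -18.8 res 0.231
filter_cube p 0.96 rect [321. 260.  57.  91.] xy [ 653.3 -125.1] yaw -17.6 res 0.022
tcp [ 652.  -124.5  150. ] tooly deg -107.93 tilt [ 6.e-04 -1.e-04 -1.e+00] q7 -1.87 t 19.475
shift mm [117.    2.3  -2.7]
turn rotvec rad [ 0.016  -0.0006  0.0001]
tool shift y,z 2.1965016702877507 -1.3823379575798767
```

View pics/w16.png

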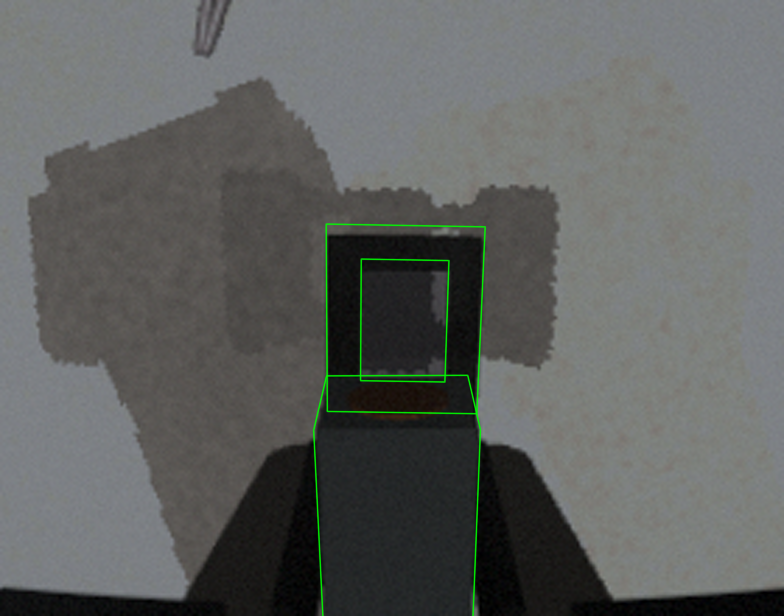

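>>> drive_tool --motion '[[[0.045,0.0017,0.0005],[0.006,0,0],1],[[0.035,0,0],[0,0,0],1],[[0.02,0,0],[0,0,0],1],[[0.01,0,0],[0,0,0],1],[[0,0,0],[0,0,0],1]]'

```text
t: 20.1
ee_pos: [651.1, -125.8, 39.6]
orientation: [-2.764, 1.571, 0.058]
contact_force: [-0.8, 0.7, -0.5]
width: 30.0
```

Run:
```python
from h import *
c=wshot(5); T=c["Ttool"]; print(T[:3,3],env.sense()["contact_force"],env.sense()["width"],env.sense()["t"])
save(c,"w17",(220,150,420,290),4)
```

```text
[ 651.63897334 -125.90523057   40.54716287] [-0.53388231  0.65727167 -1.32558777] 29.7873597979676 20.35
```

View pics/w17.png

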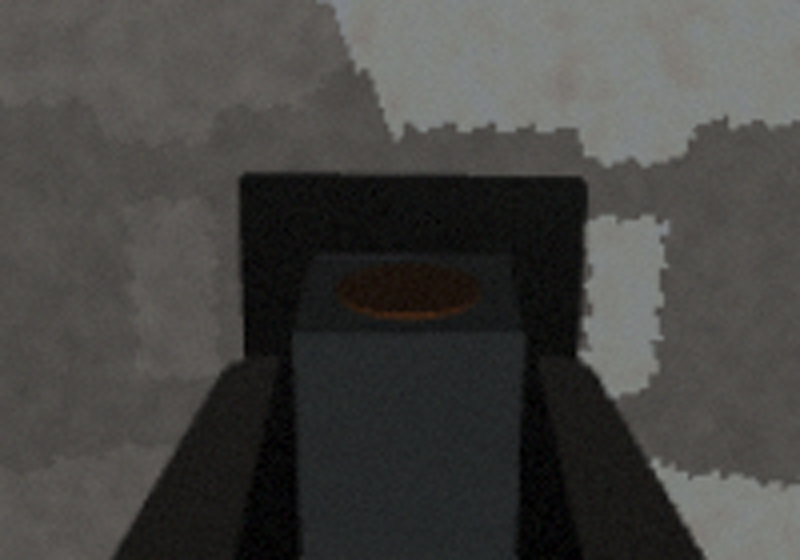

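>>> drive_tool --motion '[[[0.003,0,0],[0,0,0],1],[[0.002,0,0],[0,0,0],1],[[0,0,0],[0,0,0],1]]'

```text
t: 20.72
ee_pos: [650.6, -125.8, 34.3]
orientation: [0.301, 1.57, 3.123]
contact_force: [-0.7, -0.2, -0.4]
width: 30.0
```

Run:
```python
from h import *
c=wshot(5); T=c["Ttool"]; print(T[:3,3],env.sense()["contact_force"],env.sense()["width"],env.sense()["t"])
zb=T[2,3]-29.9
h=find(c,"filter_cube",zb,True,-.31)
y=h[2]
# pad drawn centered under cube: compare with image
overlay(c,[("pad_oblong",h[0],h[1],0,y),("filter_cube",h[0],h[1],zb,y)],"w18",(220,150,420,290),4)
```

```text
[ 650.77821612 -125.85431714   34.4393787 ] [ 0.00921676 -0.55951514 -1.23542732] 30.26710202836192 20.975
filter_cube p 0.78 rect [321. 261.  60.  93.] xy [ 651.3 -126.4] yaw -18.3 res 0.019
```

View pics/w18.png

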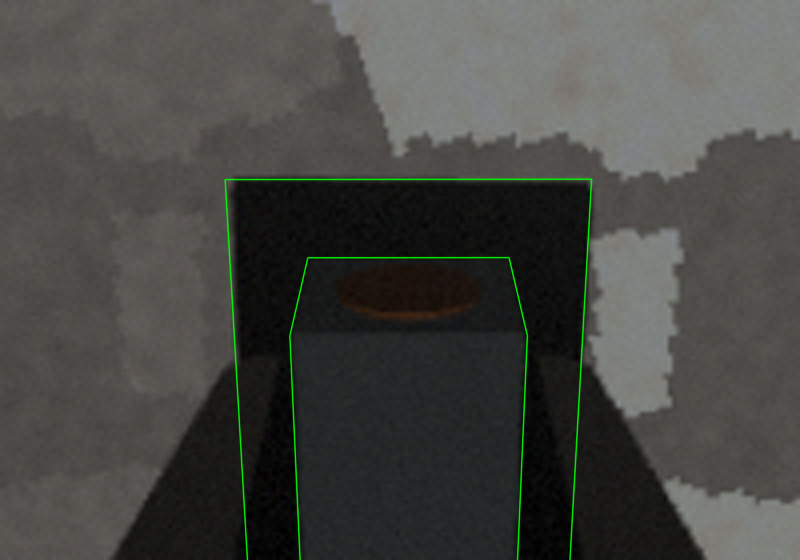

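>>> drive_tool --motion '[[[0,0.0006,0],[0,0,0],1],[[0.001,0,0],[0,0,0],1],[[0,0,0],[0,0,0],1]]'

```text
t: 21.4
ee_pos: [650.8, -126.6, 33.9]
orientation: [2.748, 1.57, -0.713]
contact_force: [-0.1, -0.1, 1.6]
width: 30.3
```

Contact has begun; a touch more, then release.

>>> drive_tool --motion '[[[0.0005,0,0],[0,0,0],1],[[0,0,0],[0,0,0],1]]'

```text
t: 21.65
ee_pos: [650.8, -126.6, 33.9]
orientation: [2.438, 1.57, -1.022]
contact_force: [-2.4, 0.6, 5.3]
width: 30.0
```

>>> drive_tool --motion '[[[0,0,0],[0,0,0],0.3],[[0,0,0],[0,0,0],0],[[0,0,0],[0,0,0],-0.5],[[0,0,0],[0,0,0],-1],[[-0.01,0,0],[0,0,0],-1]]'

```text
t: 22.28
ee_pos: [650.0, -126.3, 42.5]
orientation: [0.157, 1.569, 2.979]
contact_force: [-0.9, 0.2, -0.1]
width: 69.8
```

>>> drive_tool --motion '[[[-0.03,0,0],[0,0,0],-1],[[-0.05,0,0],[0,0,0],-1],[[-0.05,0,0],[0,0,0],-1],[[-0.035,0,0],[0,0,0],-1],[[0,0,0],[0,0,0],-1]]'

```text
t: 22.9
ee_pos: [652.7, -126.6, 212.6]
orientation: [-3.006, 1.563, -0.184]
contact_force: [-0.2, 1.2, -0.5]
width: 92.1
```

Run:
```python
from h import *
c=wshot(5); T=c["Ttool"]; print(T[:3,3],env.sense()["contact_force"],env.sense()["width"],env.sense()["t"])
h=find(c,"filter_cube",4,True,-.31)
overlay(c,[("filter_cube",h[0],h[1],4,h[2]),("pad_oblong",h[0],h[1],0,h[2])],"w19",(220,100,420,240),4)
goto(406,-189.5,T[2,3],-77.6)
```

```text
[ 650.80928783 -126.46151172  208.96417853] [ 0.34495568  0.25377298 -0.5459293 ] 91.75662176758611 23.15
filter_cube p 0.75 rect [321. 186.  30.  45.] xy [ 652.8 -126.8] yaw -18.5 res 0.054
tcp [ 649.9 -126.3  206.5] tooly deg -108.29 tilt [-2.7e-03  4.0e-04 -1.0e+00] q7 -1.86 t 23.2
shift mm [ -1.9 136.5 211.7]
turn rotvec rad [-5.357e-01  2.800e-03  3.000e-04]
```

View pics/w19.png

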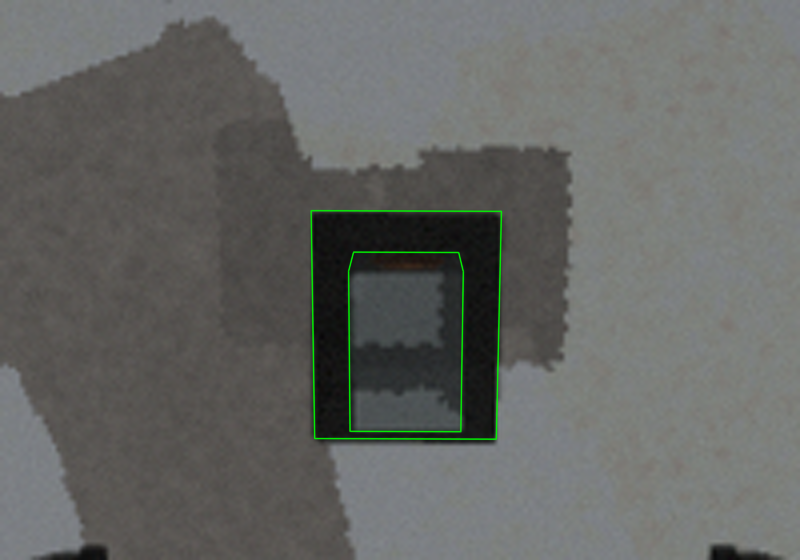

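>>> drive_tool --motion '[[[0,0.014,0.021],[0,0,0],-1],[[0,0.028,0.043],[0,0,0],-1],[[0,0.03,0.046],[0,0,0],-1],[[0,0.03,0.046],[0,0,0],-1],[[0,0.023,0.036],[0,0,0],-1]]'

```text
t: 23.82
ee_pos: [426.5, -185.3, 207.3]
orientation: [0.116, 1.569, 2.937]
contact_force: [-0.4, -1.0, 0.5]
width: 92.1
```

>>> drive_tool --motion '[[[0,0.0115,0.02],[0,0,0],-1],[[0,0,0],[0,0,0],-1],[[0,0,0],[0,0,0],-1]]'

```text
t: 24.2
ee_pos: [407.5, -189.2, 208.0]
orientation: [-2.432, 1.57, 0.391]
contact_force: [-0.2, -0.3, -0.3]
width: 91.3
```

Run:
```python
from h import *
c=wshot(5); T=c["Ttool"]; print(T[:3,3],env.sense()["contact_force"],env.sense()["width"],env.sense()["t"])
h=find(c,"condenser",24); a=find(c,"adapter",0,True,.53)
overlay(c,[("condenser",h[0],h[1],24,h[2]),("adapter",a[0],a[1],0,a[2])],"w20",(220,100,420,240),4)
d=np.array(h[:2])-T[:2,3]; print("tool shift y,z",T[:3,1][:2]@d,T[:3,2][:2]@d)
```

```text
[ 407.51959342 -189.0917812   207.91054856] [ 0.37261998 -0.06641854 -0.20619789] 91.56181989531426 24.45
condenser p 0.88 rect [323. 194.  55.  52.] xy [ 406.6 -189.4] yaw 0.0 res 0.016
adapter p 0.76 rect [322. 186.  82.  83.] xy [ 406.2 -191.3] yaw 31.6 res 1.766
tool shift y,z 0.5766892283757578 0.8150112645874492
```

View pics/w20.png

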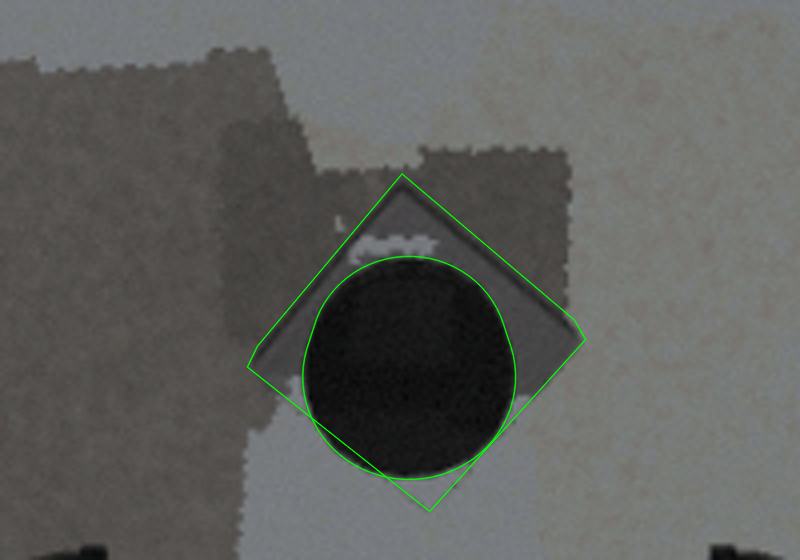

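>>> drive_tool --motion '[[[0.04,0.0006,0.0008],[0,0,0],-1],[[0.05,0,0],[0,0,0],-1],[[0.04,0,0],[0,0,0],-1],[[0.017,0,0],[0,0,0],-1],[[0.008,0,0],[0,0,0],-0.5]]' --squeeze 20

```text
t: 25.18
ee_pos: [405.3, -189.5, 52.0]
orientation: [-0.127, 1.569, 2.695]
contact_force: [-0.6, -0.7, -0.1]
width: 84.0
```

Run:
```python
from h import *
c=wshot(5); T=c["Ttool"]; print(T[:3,3],env.sense()["contact_force"],env.sense()["width"],env.sense()["t"])
save(c,"w21",(180,100,460,300),2.8)
```

```text
[ 405.61003074 -189.68136215   52.6753494 ] [-0.58032446 -0.49304999 -0.74148613] 69.10438579536556 25.425
```

View pics/w21.png

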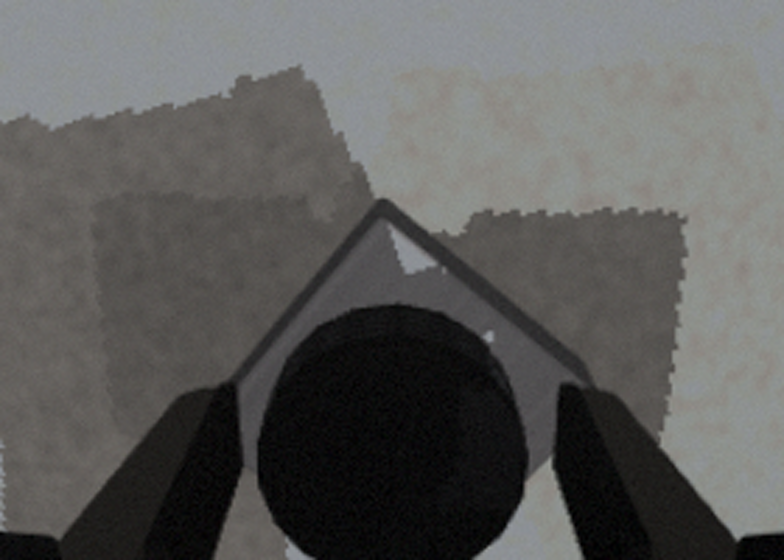

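>>> drive_tool --motion '[[[0,-0.001,0],[0,0,0],-0.2],[[0,0,0],[0,0,0],0.5],[[0,0,0],[0,0,0],1],[[0,0,0],[0,0,0],1],[[0,0,0],[0,0,0],1]]'

```text
t: 26.05
ee_pos: [406.3, -188.9, 53.6]
orientation: [2.984, 1.57, -0.477]
contact_force: [-1.0, 0.9, 6.4]
width: 53.3
```

>>> drive_tool --motion '[[[-0.005,0,0],[0,0,0],1],[[-0.015,0,0],[0,0,0],1],[[-0.04,0,0],[0,0,0],1],[[-0.05,0,0],[0,0,0],1],[[-0.03,0,0],[0,0,0],1]]'

```text
t: 26.68
ee_pos: [406.4, -189.1, 196.1]
orientation: [3.003, 1.568, -0.458]
contact_force: [0.4, -0.3, -2.0]
width: 53.6
```

>>> drive_tool --motion '[[[-0.02,0,0],[0,0,0],1],[[0,0,0],[0,0,0],1],[[0,0,0],[0,0,0],1]]'

```text
t: 27.05
ee_pos: [405.2, -188.6, 212.6]
orientation: [-0.009, 1.57, 2.814]
contact_force: [-0.4, 0.0, -1.4]
width: 53.5
```

Run:
```python
from h import *
c=wshot(5); T=c["Ttool"]; print(T[:3,3],env.sense()["contact_force"],env.sense()["width"],env.sense()["t"])
a=find(c,"adapter",0,True,.53)
items=[("adapter",a[0],a[1],0,a[2])] if a else []
overlay(c,items,"w22",(180,60,460,280),2.8)
goto(465,-21,T[2,3])
```

```text
[ 405.24367763 -188.57927448  212.2386254 ] [ 1.02303776 -0.43124764 -1.47996965] 53.78330997841989 27.3
adapter p 0.48 rect [208.  21.  44.  35.] xy [ 691.5 -153.2] yaw 42.0 res 0.838
tcp [ 405.6 -188.7  212.4] tooly deg -108.28 tilt [-1.2e-03  6.0e-04 -1.0e+00] q7 -1.59 t 27.35
shift mm [   0.2 -177.8   -3.7]
turn rotvec rad [0.     0.0013 0.0002]
```

View pics/w22.png

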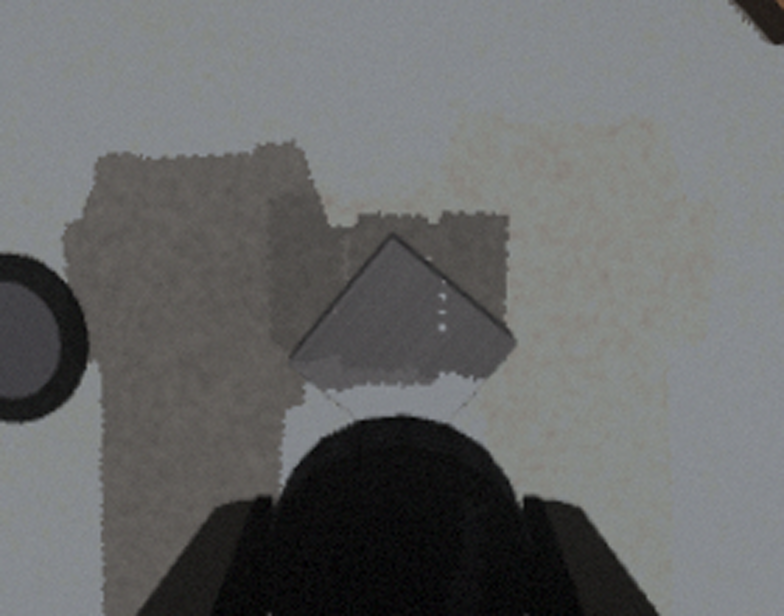

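>>> drive_tool --motion '[[[0,-0.022,0.005],[0,0,0],1],[[0,-0.045,0.01],[0,0,0],1],[[0,-0.05,0.01],[0,0,0],1],[[0,-0.041,0.005],[0,0,0],1],[[0,-0.02,0],[0,0,0],1]]'

```text
t: 27.98
ee_pos: [433.3, -8.0, 212.9]
orientation: [-0.904, 1.57, 1.921]
contact_force: [0.3, -0.4, -1.4]
width: 53.6
```

>>> drive_tool --motion '[[[0,0,0],[0,0,0],1],[[0,0,0],[0,0,0],1]]'

```text
t: 28.22
ee_pos: [432.9, -11.4, 212.8]
orientation: [0.752, 1.57, -2.71]
contact_force: [-0.1, 0.0, -2.1]
width: 53.5
```

Run:
```python
from h import *
c=wshot(5); T=c["Ttool"]; print(T[:3,3],env.sense()["contact_force"],env.sense()["width"],env.sense()["t"])
zb=T[2,3]-29
p=find(c,"pad_big_round",0);h=find(c,"condenser",zb)
overlay(c,[("pad_big_round",p[0],p[1],0,0),("print54",p[0],p[1],0,0),("condenser",h[0],h[1],zb,0)],"w23",(180,60,460,280),2.8)
d=np.array(p[:2])-np.array(h[:2]); print("tool shift y,z",T[:3,1][:2]@d,T[:3,2][:2]@d)
d=np.array(p[:2])-T[:2,3]; print("from tcp: tool shift y,z",T[:3,1][:2]@d,T[:3,2][:2]@d)
```

```text
[432.96959916 -11.5503485  212.86685737] [-0.56031548  0.69000188 -1.92342053] 52.747384352030124 28.475
pad_big_round p 0.6 rect [323. 155.  68.  66.] xy [462.5 -23.3] yaw 0.0 res 0.013
condenser p 0.63 rect [323. 259.  99. 100.] xy [433.5 -12.1] yaw 0.0 res 0.034
tool shift y,z 1.4585391979687978 -31.13354237361464
from tcp: tool shift y,z 1.8371091067608143 -31.781598476026208
```

View pics/w23.png

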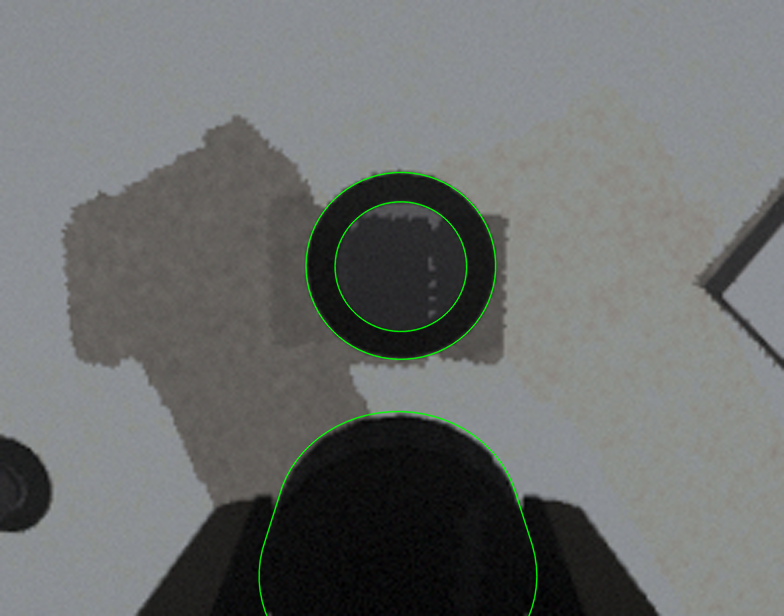

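>>> drive_tool --motion '[[[0.02,0.0015,-0.0313],[0,0,0],1],[[0.05,0,0],[0,0,0],1],[[0.055,0,0],[0,0,0],1],[[0.035,0,0],[0,0,0],1],[[0.013,0,0],[0,0,0],1]]'

```text
t: 29.2
ee_pos: [461.4, -21.8, 38.3]
orientation: [0.277, 1.567, 3.099]
contact_force: [-0.4, 0.0, -2.4]
width: 53.5
```

>>> drive_tool --motion '[[[0.003,0,0],[0,0,0],1],[[0,0,0],[0,0,0],1]]'

```text
t: 29.45
ee_pos: [463.6, -21.7, 38.1]
orientation: [-2.903, 1.569, -0.08]
contact_force: [0.2, -0.6, -1.1]
width: 53.5
```

Run:
```python
from h import *
c=wshot(5); T=c["Ttool"]; print(T[:3,3],env.sense()["contact_force"],env.sense()["width"],env.sense()["t"])
zb=T[2,3]-29
h=find(c,"condenser",zb)
overlay(c,[("pad_big_round",h[0],h[1],0,0),("condenser",h[0],h[1],zb,0)],"w24",(180,100,460,320),2.8)
```

```text
[463.50805895 -21.77025873  38.22043307] [ 0.20560487 -0.37688779 -2.00596879] 53.40326014877538 29.7
condenser NoneTraceback (most recent call last):
  File "<stdin>", line 5, in <module>
TypeError: 'NoneType' object is not subscriptable
```

Run:
```python
from h import *
c=wshot(3); T=c["Ttool"]; print(T[:3,3])
zb=T[2,3]-29
h=(T[0,3]+.5,T[1,3]-.55)
overlay(c,[("pad_big_round",h[0],h[1],0,0),("condenser",h[0],h[1],zb,0)],"w24",(180,100,460,320),2.8)
im=cv2.imread("pics/w24.png"); cv2.imwrite("pics/w24b.png",np.clip(im.astype(float)*2.2,0,255).astype(np.uint8))
```

```text
[462.86581911 -21.7863377   37.59919842]
```

View pics/w24b.png

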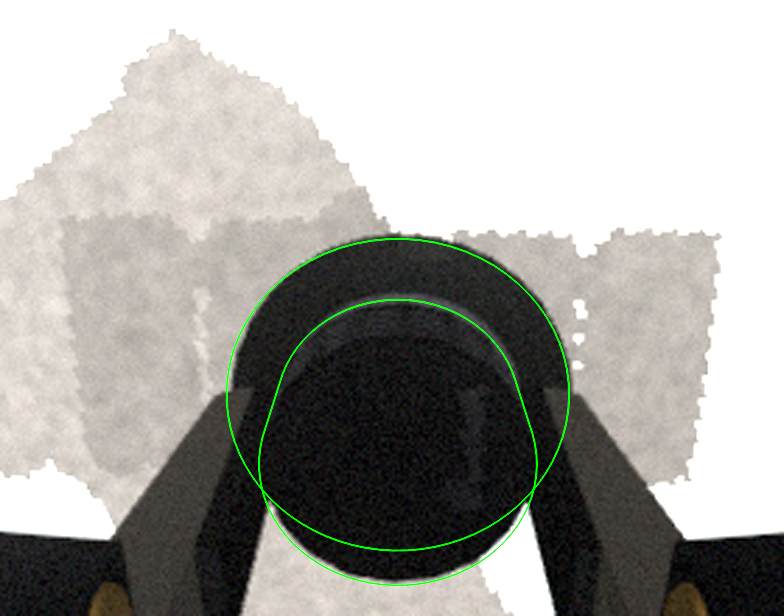

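>>> drive_tool --motion '[[[0.002,0.0004,-0.0006],[0,0,0],1],[[0.0015,0,0],[0,0,0],1],[[0,0,0],[0,0,0],1]]'

```text
t: 30.28
ee_pos: [463.0, -22.3, 33.7]
orientation: [1.429, 1.57, -2.032]
contact_force: [-0.9, -0.3, 3.6]
width: 53.6
```

>>> drive_tool --motion '[[[0.001,0,0],[0,0,0],1],[[0,0,0],[0,0,0],1]]'

```text
t: 30.52
ee_pos: [463.0, -22.3, 33.6]
orientation: [1.819, 1.57, -1.642]
contact_force: [-3.9, -0.9, 15.3]
width: 53.5
```

>>> drive_tool --motion '[[[-0.001,0,0],[0,0,0],1],[[0,0,0],[0,0,0],0.1],[[0,0,0],[0,0,0],-0.3],[[0,0,0],[0,0,0],-1],[[0,0,0],[0,0,0],-1]]'

```text
t: 31.15
ee_pos: [463.0, -22.3, 33.4]
orientation: [0.078, 1.571, 2.9]
contact_force: [0.7, 0.3, -0.1]
width: 78.1
```

>>> drive_tool --motion '[[[0,0,0],[0,0,0],-1],[[-0.01,0,0],[0,0,0],-1],[[-0.03,0,0],[0,0,0],-1],[[-0.05,0,0],[0,0,0],-1],[[-0.05,0,0],[0,0,0],-1]]'

```text
t: 31.78
ee_pos: [462.6, -22.1, 175.5]
orientation: [-0.391, 1.571, 2.431]
contact_force: [0.2, -1.2, -0.5]
width: 91.9
```

>>> drive_tool --motion '[[[-0.035,0,0],[0,0,0],-1],[[0,0,0],[0,0,0],-1],[[0,0,0],[0,0,0],-1]]'

```text
t: 32.15
ee_pos: [462.4, -22.4, 208.3]
orientation: [0.797, 1.57, -2.664]
contact_force: [0.2, -0.9, -0.2]
width: 92.2
```

Run:
```python
from h import *
c=wshot(5); T=c["Ttool"]; print(T[:3,3],env.sense()["contact_force"],env.sense()["width"],env.sense()["t"])
h=find(c,"condenser",4)
save(c,"w25",(180,100,460,320),2.8)
if h: overlay(c,[("pad_big_round",h[0],h[1],0,0),("condenser",h[0],h[1],4,0)],"w25",(180,100,460,320),2.8)
im=cv2.imread("pics/w25.png"); cv2.imwrite("pics/w25b.png",np.clip(im.astype(float)*2.2,0,255).astype(np.uint8))
goto(406,-190,T[2,3],31.5)
```

```text
[462.2023256  -22.25604152 207.70114413] [ 0.30205645 -0.10312902 -1.08499311] 92.08525060918761 32.4
condenser p 0.79 rect [325. 187.  53.  49.] xy [463.  -22.9] yaw 0.0 res 0.025
tcp [462.5 -22.1 207.7] tooly deg -108.28 tilt [-1.9e-03  3.0e-04 -1.0e+00] q7 -2.03 t 32.45
shift mm [1.000e-01 1.771e+02 1.000e+00]
turn rotvec rad [ 0.702   0.0017 -0.0009]
```

View pics/w25b.png

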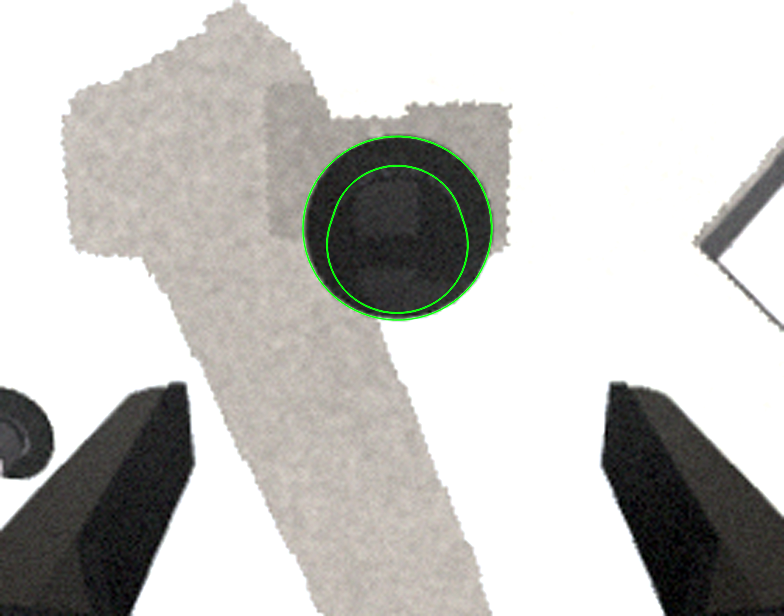

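>>> drive_tool --motion '[[[0,0.022,0.001],[0,0,0],-1],[[0,0.045,0],[0,0,0],-1],[[0,0.05,0],[0,0,0],-1],[[0,0.04,0],[0,0,0],-1],[[0,0.02,0],[0,0,0],-1]]'

```text
t: 33.08
ee_pos: [405.4, -192.0, 208.1]
orientation: [0.307, 1.57, 3.127]
contact_force: [-0.4, 0.6, -0.0]
width: 91.7
```

>>> drive_tool --motion '[[[0,0,0],[-0.174,0,0],-1],[[0,0,0],[-0.174,0,0],-1],[[0,0,0],[-0.174,0,0],-1],[[0,0,0],[-0.174,0,0],-1],[[0,0,0],[-0.174,0,0],-1]]'

```text
t: 33.7
ee_pos: [406.3, -189.8, 208.1]
orientation: [-1.168, 1.57, 2.53]
contact_force: [0.5, 1.0, 0.0]
width: 92.1
```

>>> drive_tool --motion '[[[0,0,0],[0,0,0],-1],[[0,0,0],[0,0,0],-1]]'

```text
t: 33.95
ee_pos: [406.4, -190.0, 208.4]
orientation: [-1.154, 1.57, 2.536]
contact_force: [0.9, 0.5, 0.6]
width: 92.0
```

Run:
```python
from h import *
c=wshot(5); T=c["Ttool"]; print(T[:3,3],env.sense()["contact_force"],env.sense()["width"],env.sense()["t"])
h=find(c,"adapter",0,True,.53)
save(c,"w26",(180,60,460,280),2.8)
if h: overlay(c,[("adapter",h[0],h[1],0,h[2])],"w26",(180,60,460,280),2.8); goto(h[0],h[1],28,np.degrees(h[2])-90)
```

```text
[ 406.44375648 -189.96352474  208.45016621] [-0.19661059 -0.04362308  0.03938462] 91.85897849220838 34.2
adapter p 0.87 rect [320. 183.  64.  68.] xy [ 404.7 -190.3] yaw 29.9 res 0.027
tcp [ 406.5 -189.9  208.6] tooly deg -58.47 tilt [ 0.e+00 -1.e-04 -1.e+00] q7 -0.76 t 34.25
shift mm [180.6  -0.6   1.8]
turn rotvec rad [ 0.0277  0.     -0.0001]
```

View pics/w26.png

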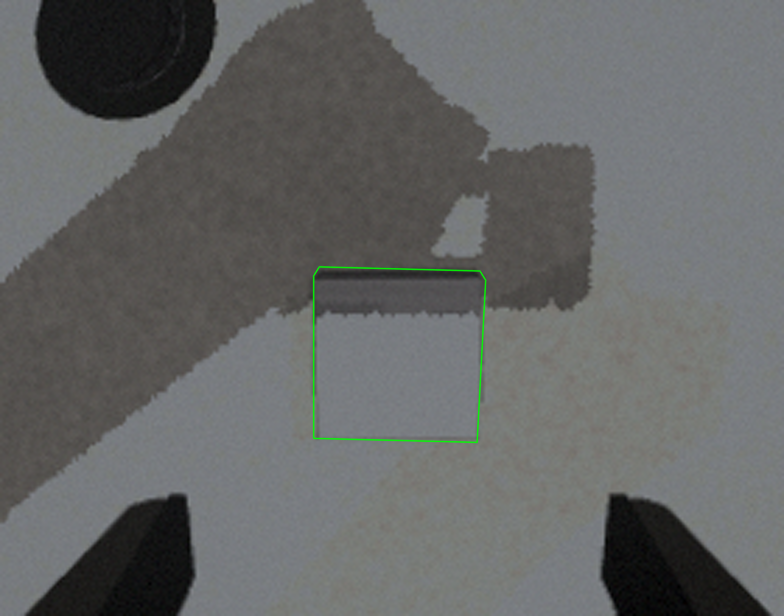

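>>> drive_tool --motion '[[[0.04,-0.0003,0.0015],[0.012,0,0],-1],[[0.055,0,0],[0,0,0],-1],[[0.05,0,0],[0,0,0],-1],[[0.024,0,0],[0,0,0],-1],[[0.0095,0,0],[0,0,0],-1]]' --squeeze 25

```text
t: 34.88
ee_pos: [404.4, -190.1, 28.7]
orientation: [-0.99, 1.568, 2.691]
contact_force: [0.8, -0.4, 1.1]
width: 91.4
```

Run:
```python
from h import *
c=wshot(3); T=c["Ttool"]; print(T[:3,3],env.sense()["contact_force"],env.sense()["width"],env.sense()["t"])
save(c,"w27",(180,100,460,320),2.8)
```

```text
[ 404.58271441 -190.19350159   29.02064714] [-0.83248992 -0.36126736  1.12956846] 91.86385695157738 35.025
```

View pics/w27.png

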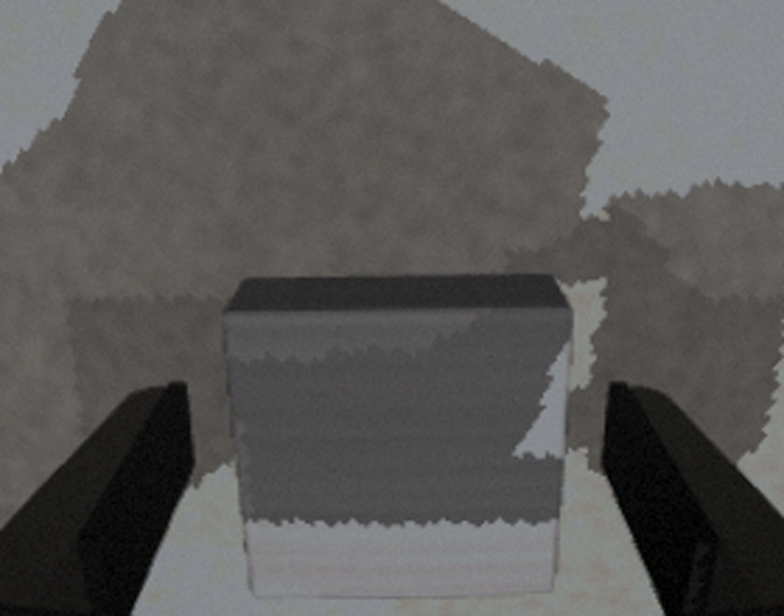

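>>> drive_tool --motion '[[[0,0,0],[-0.014,0,0],-0.3],[[0,0,0],[0,0,0],0.3],[[0,0,0],[0,0,0],1],[[0,0,0],[0,0,0],1],[[0,0,0],[0,0,0],1]]'

```text
t: 35.65
ee_pos: [405.4, -190.8, 30.7]
orientation: [1.815, 1.57, -0.774]
contact_force: [-0.2, -0.1, 7.0]
width: 65.6
```

>>> drive_tool --motion '[[[-0.003,0,0],[0,0,0],1],[[-0.015,0,0],[0,0,0],1],[[-0.04,0,0],[0,0,0],1],[[-0.05,0,0],[0,0,0],1],[[-0.05,0,0],[0,0,0],1]]'

```text
t: 36.28
ee_pos: [404.6, -190.2, 190.2]
orientation: [-1.651, 1.571, 2.044]
contact_force: [1.0, -1.3, -0.5]
width: 65.8
```

>>> drive_tool --motion '[[[-0.022,0,0],[0,0,0],1],[[0,0,0],[0,0,0],1],[[0,0,0],[0,0,0],1]]'

```text
t: 36.65
ee_pos: [404.2, -190.3, 209.3]
orientation: [-0.888, 1.569, 2.806]
contact_force: [0.4, 0.8, -1.9]
width: 65.9
```

Run:
```python
from h import *
c=wshot(5); T=c["Ttool"]; print(T[:3,3],env.sense()["contact_force"],env.sense()["width"],env.sense()["t"])
h=find(c,"adapter",T[2,3]-29,True,.53)
overlay(c,[("adapter",h[0],h[1],T[2,3]-29,h[2])] if h else [],"w28",(180,120,460,340),2.8)
goto(598,131,T[2,3])
```

```text
[ 404.22028154 -190.14234765  208.98116769] [ 0.7653294   0.38656958 -2.7939606 ] 65.7386804767748 36.9
adapter p 0.75 rect [322. 254. 130. 118.] xy [ 404.3 -189.5] yaw 31.8 res 0.023
tcp [ 404.7 -190.3  209.3] tooly deg -58.32 tilt [-0.0014  0.001  -1.    ] q7 -0.76 t 36.95
shift mm [   0.4 -171.9 -333.2]
turn rotvec rad [0.     0.0006 0.0016]
```

View pics/w28.png

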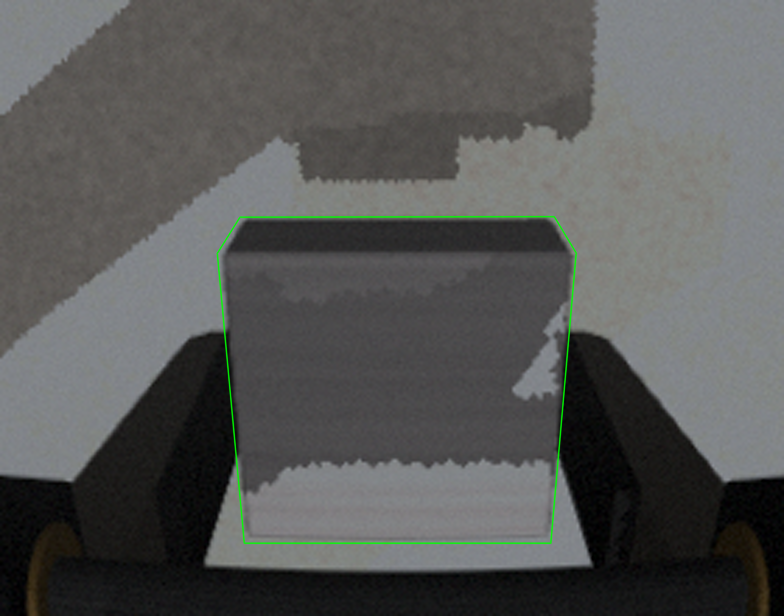

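>>> drive_tool --motion '[[[0,-0.012,-0.024],[0,0,0],1],[[0,-0.025,-0.048],[0,0,0],1],[[0,-0.025,-0.048],[0,0,0],1],[[0,-0.025,-0.048],[0,0,0],1],[[0,-0.025,-0.048],[0,0,0],1]]'

```text
t: 37.58
ee_pos: [530.8, 19.6, 209.6]
orientation: [-0.479, 1.57, -3.068]
contact_force: [0.5, 0.3, -2.2]
width: 65.9
```

>>> drive_tool --motion '[[[0,-0.025,-0.048],[0,0,0],1],[[0,-0.025,-0.048],[0,0,0],1],[[0,-0.01,-0.021],[0,0,0],1],[[0,0,0],[0,0,0],1],[[0,0,0],[0,0,0],1]]'

```text
t: 38.2
ee_pos: [597.6, 129.5, 209.3]
orientation: [0.068, 1.569, -2.522]
contact_force: [0.1, -0.4, -1.6]
width: 65.4
```

Run:
```python
from h import *
c=wshot(5); T=c["Ttool"]; print(T[:3,3],env.sense()["contact_force"],env.sense()["width"],env.sense()["t"])
p=find(c,"pad_square",0,True,np.radians(58)); h=find(c,"adapter",T[2,3]-29,True,.53)
overlay(c,[("pad_square",p[0],p[1],0,p[2]),("print66",p[0],p[1],0,p[2])] if p else [],"w29",(180,60,460,280),2.8)
goto(p[0],p[1],T[2,3],np.degrees(p[2])-90)
```

```text
[597.80377229 129.17911147 209.77046016] [-0.79352739  0.64222677 -2.09896982] 65.65138595282492 38.45
pad_square None
adapter p 0.85 rect [322. 251. 128. 117.] xy [598.  129.7] yaw 31.5 res 0.028Traceback (most recent call last):
  File "<stdin>", line 5, in <module>
TypeError: 'NoneType' object is not subscriptable
```

View pics/w29.png

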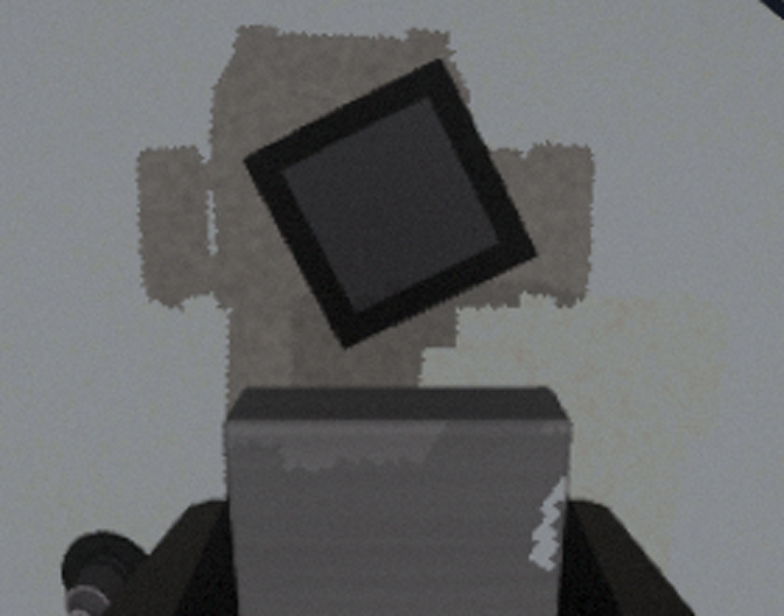

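Run:
```python
from h import *
c=wshot(3); T=c["Ttool"]; print(T[:3,3])
p=find(c,"pad_square",0,True,np.radians(58))
if not p:
    q=np.array([(441,60),(537,255),(346,347),(245,160)])/2.8+[180,60]
    m=np.zeros((400,640),np.uint8); cv2.fillPoly(m,[np.round(q*256).astype(np.int32)],1,cv2.LINE_8,8)
    g=onz(c,[q.mean(0)],4)[0]; p=fit(c,"pad_square",m>0,g[0],g[1],0,np.radians(58),True); print("manual",p,np.degrees(p[2]))
overlay(c,[("pad_square",p[0],p[1],0,p[2]),("print66",p[0],p[1],0,p[2])],"w30",(180,60,460,280),2.8)
goto(p[0],p[1],T[2,3],np.degrees(p[2])-90)
```

```text
[598.16508049 130.16442559 210.24982148]
pad_square p 0.97 rect [320. 132. 103.  96.] xy [644.9 161.4] yaw 59.0 res 0.016
tcp [598.1 130.6 210.2] tooly deg -58.34 tilt [ 1.e-04 -1.e-04 -1.e+00] q7 -1.53 t 38.75
shift mm [ -0.1  -1.8 -56. ]
turn rotvec rad [-4.774e-01 -0.000e+00 -1.000e-04]
```

View pics/w30.png

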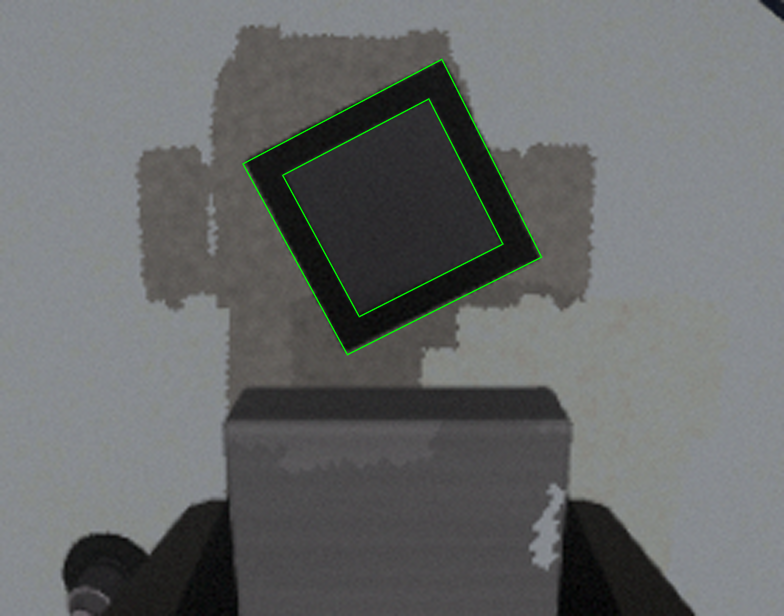

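>>> drive_tool --motion '[[[0,0,0],[-0.157,0,0],1],[[0,0,0],[-0.157,0,0],1],[[0,0,0],[-0.157,0,0],1],[[0,0.022,0],[0,0,0],1],[[0,0,0],[0,0,0],1]]'

```text
t: 39.38
ee_pos: [617.8, 117.8, 209.7]
orientation: [0.765, 1.57, -1.356]
contact_force: [-0.4, 0.0, -1.8]
width: 65.6
```

>>> drive_tool --motion '[[[0,0,0],[0,0,0],1]]'

```text
t: 39.5
ee_pos: [616.3, 119.7, 209.9]
orientation: [-1.348, 1.57, 2.817]
contact_force: [0.1, 0.8, -1.2]
width: 65.8
```

Run:
```python
from h import *
c=wshot(5); T=c["Ttool"]; print(T[:3,3],env.sense()["width"])
p=find(c,"pad_square",0,True,np.radians(58)) or find(c,"pad_square",0,True,np.radians(58))
h=find(c,"adapter",T[2,3]-29,True,np.radians(58))
overlay(c,[("pad_square",p[0],p[1],0,p[2]),("print66",p[0],p[1],0,p[2])],"w31",(180,60,460,280),2.8)
goto(p[0],p[1],T[2,3],np.degrees(p[2])-90)
d=np.array(p[:2])-np.array(h[:2]); print("tool shift y,z",T[:3,1][:2]@d,T[:3,2][:2]@d)
```

```text
[616.28160297 119.91646583 210.05956306] 65.96269450278876
pad_square p 0.7 rect [326. 138.  82.  72.] xy [645.2 162.4] yaw 57.2 res 0.008
adapter p 0.67 rect [321. 252. 127. 120.] xy [616.1 120.8] yaw 58.7 res 0.023
tcp [616.7 119.5 210.2] tooly deg -31.32 tilt [ 1.e-04 -1.e-04 -1.e+00] q7 -1.08 t 39.85
shift mm [  0.1   2.  -51.4]
turn rotvec rad [ 0.0252  0.     -0.0001]
tool shift y,z 3.314908967761543 -50.61665521683111
```

View pics/w31.png

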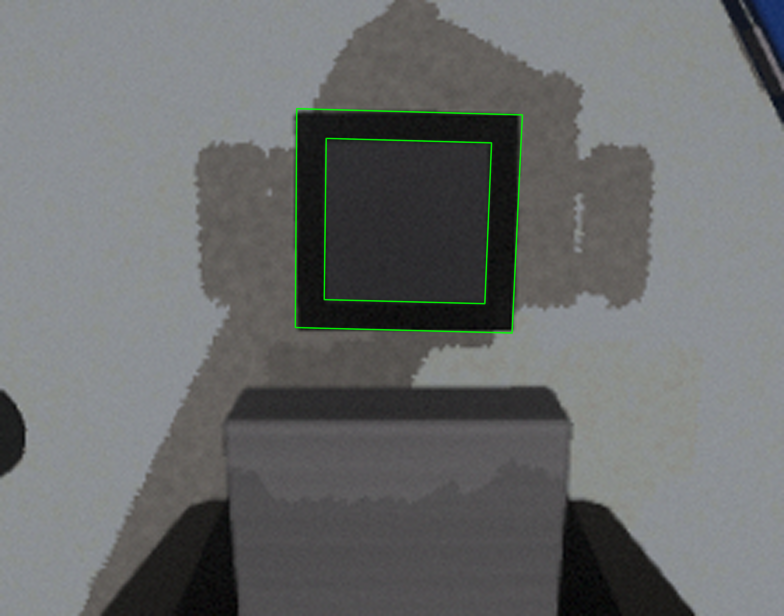

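>>> drive_tool --motion '[[[0.02,0.0027,-0.0506],[0.02,0,0],1],[[0.05,0,0],[0,0,0],1],[[0.055,0,0],[0,0,0],1],[[0.03,0,0],[0,0,0],1],[[0.013,0,0],[0,0,0],1]]'

```text
t: 40.48
ee_pos: [644.4, 160.8, 39.9]
orientation: [-0.769, 1.568, -2.907]
contact_force: [0.8, 0.5, -0.9]
width: 65.7
```

>>> drive_tool --motion '[[[0,0,0],[0,0,0],1],[[0,0,0],[0,0,0],1]]'

```text
t: 40.72
ee_pos: [646.8, 161.6, 43.9]
orientation: [2.427, 1.568, 0.289]
contact_force: [-0.0, 0.0, -1.1]
width: 65.8
```

Run:
```python
from h import *
c=wshot(5); T=c["Ttool"]; print(T[:3,3],env.sense()["width"],env.sense()["t"])
zb=T[2,3]-29.3
h=find(c,"adapter",zb,True,np.radians(57.5))
overlay(c,[("pad_square",h[0],h[1],0,h[2]),("adapter",h[0],h[1],zb,h[2])],"w32",(180,120,460,340),2.8)
im=cv2.imread("pics/w32.png"); cv2.imwrite("pics/w32.png",np.clip(im.astype(float)*1.8,0,255).astype(np.uint8))
```

```text
[646.59067025 161.36293006  43.73311496] 65.58713833346172 40.975
adapter p 0.55 rect [321. 254. 128. 117.] xy [646.1 161.8] yaw 58.0 res 0.027
```

View pics/w32.png

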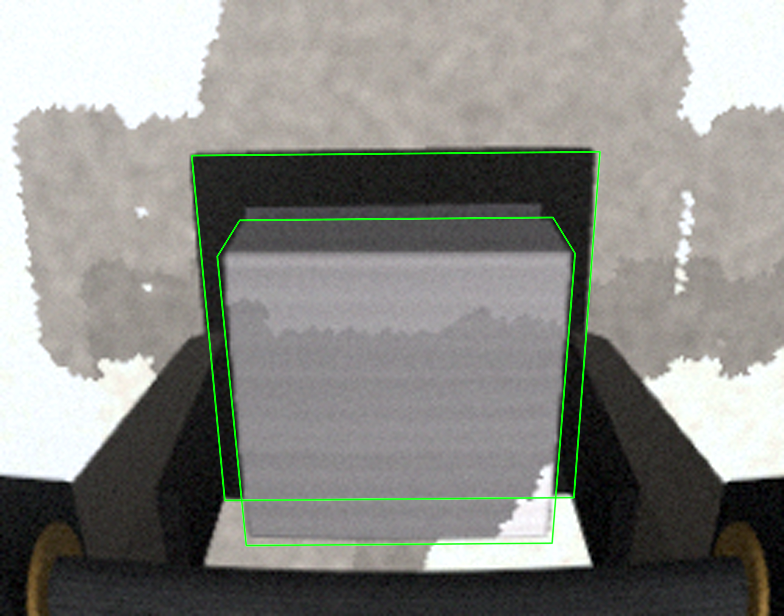

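>>> drive_tool --motion '[[[0.005,0,-0.0003],[0,0,0],1],[[0.003,0,0],[0,0,0],1],[[0,0,0],[0,0,0],1],[[0.001,0,0],[0,0,0],1],[[0,0,0],[0,0,0],1]]'

```text
t: 41.65
ee_pos: [645.7, 161.3, 34.7]
orientation: [0.336, 1.57, -1.802]
contact_force: [-4.5, -2.6, 12.4]
width: 65.7
```

Run:
```python
from h import *
c=wshot(5); T=c["Ttool"]; print(T[:3,3],env.sense()["width"],env.sense()["t"],env.sense()["contact_force"])
save(c,"w33",(180,120,460,340),2.8)
im=cv2.imread("pics/w33.png"); cv2.imwrite("pics/w33.png",np.clip(im.astype(float)*1.8,0,255).astype(np.uint8))
```

```text
[645.65247237 161.27216319  34.75308632] 65.51187786826965 41.9 [-4.71708185 -2.08579949 11.83930589]
```

View pics/w33.png

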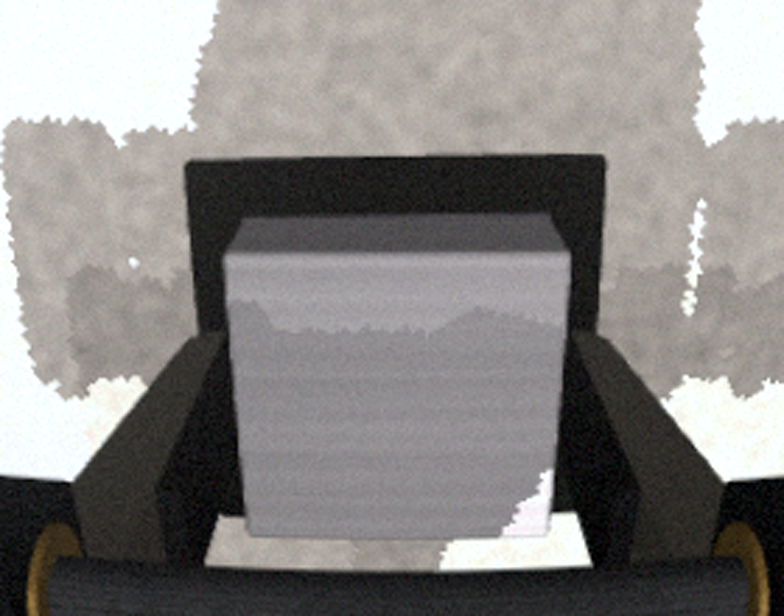

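>>> drive_tool --motion '[[[-0.001,0,0],[0,0,0],1],[[0,0,0],[0,0,0],-0.1],[[0,0,0],[0,0,0],-0.6],[[0,0,0],[0,0,0],-1],[[0,0,0],[0,0,0],-1]]'

```text
t: 42.52
ee_pos: [645.7, 161.3, 33.7]
orientation: [-1.088, 1.571, 3.057]
contact_force: [0.7, 0.0, 0.3]
width: 91.2
```

>>> drive_tool --motion '[[[-0.01,0,0],[0,0,0],-1],[[-0.03,0,0],[0,0,0],-1],[[-0.05,0,0],[0,0,0],-1],[[-0.05,0,0],[0,0,0],-1],[[-0.035,0,0],[0,0,0],-1]]'

```text
t: 43.15
ee_pos: [646.3, 161.8, 212.5]
orientation: [2.396, 1.568, 0.258]
contact_force: [-0.3, 0.8, -0.3]
width: 92.2
```

>>> drive_tool --motion '[[[0,0,0],[0,0,0],-1],[[0,0,0],[0,0,0],-1]]'

```text
t: 43.4
ee_pos: [645.3, 160.9, 208.6]
orientation: [-0.244, 1.57, -2.381]
contact_force: [-0.6, -0.3, -0.2]
width: 91.6
```

Run:
```python
from h import *
c=wshot(5); T=c["Ttool"]; print(T[:3,3],env.sense()["width"],env.sense()["t"],env.sense()["contact_force"])
h=find(c,"adapter",4,True,np.radians(58))
overlay(c,[("pad_square",h[0],h[1],0,h[2]),("adapter",h[0],h[1],4,h[2])],"w34",(180,80,460,300),2.8)
for n in ["scene","side"]:
    s=shot(n); save(s,n+"1",(200,80,460,340) if n=="scene" else (220,80,440,340),2.3)
```

```text
[645.06446256 160.94408091 207.805226  ] 91.89046630248325 43.65 [-0.14866359 -0.00088636  0.64667378]
adapter p 0.69 rect [322. 183.  65.  65.] xy [645.2 161.6] yaw 57.8 res 0.02
```

View pics/w34.png

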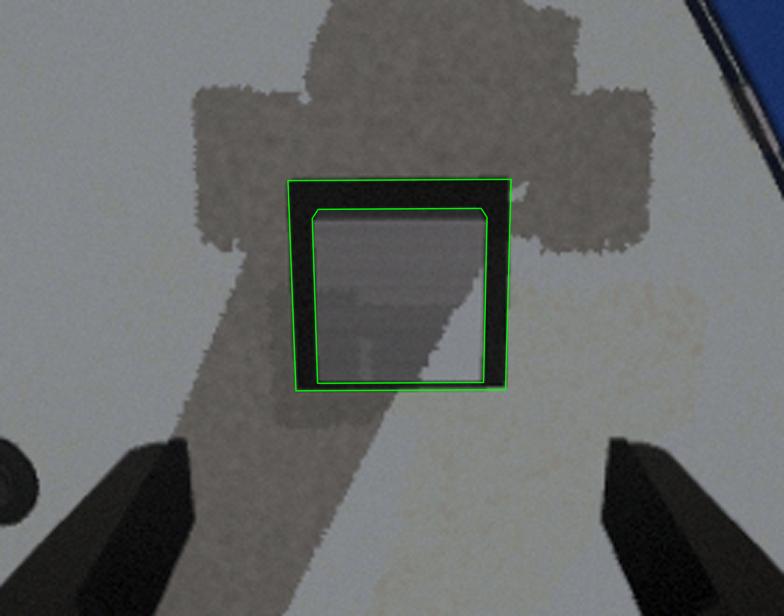

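View pics/scene1.png

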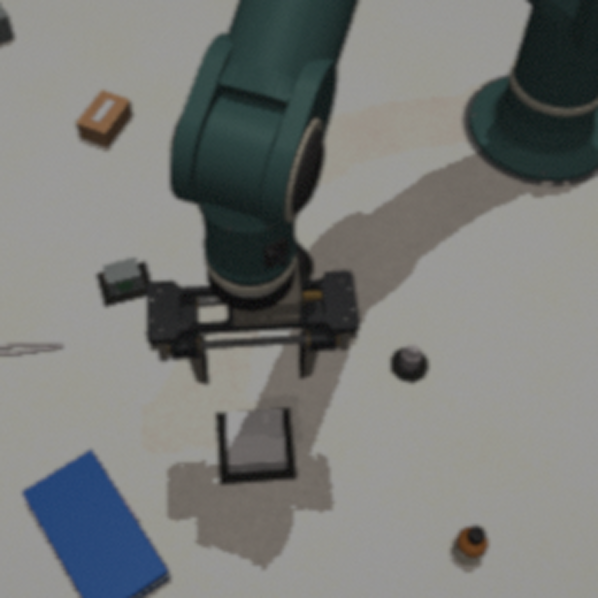

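View pics/side1.png

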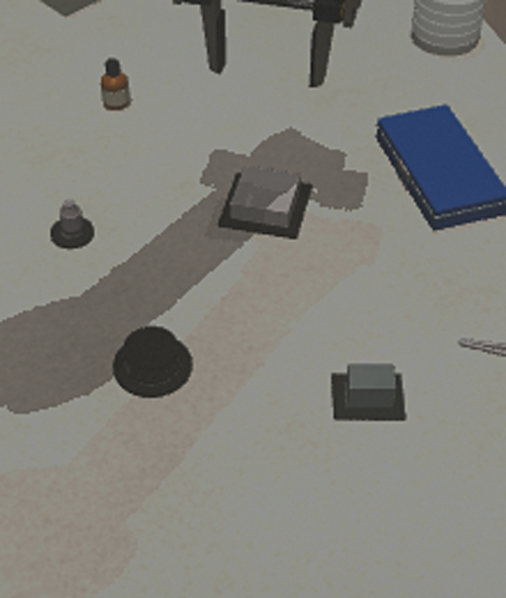

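Run:
```python
from h import *
print(env.sign_off())
```

```text
the job is handed in; nothing more can be done
None
```

All four parts are upright on their matching pads, moved one at a time from the top of the pile down: lens barrel, filter block, lens disc, square plate. I signed off at about 44 s with the gripper open and well above the bench. I touched neither the oil bottle nor the tissue box.

| Part | Offset from pad centre (last check) | Alignment |
|---|---|---|
| Filter block | under about 1 mm | about 0.5° off the print |
| Lens disc | under about 1 mm | round, not applicable |
| Square plate | under about 1 mm | about 0.5° off the print |
| Lens barrel | about 1–1.5 mm | round, not applicable |

- **Contact on set-down:** readings during placing were 5, 5, 15 and 12 N, and nothing slipped in the jaws. The 15 N, on the lens disc, was the firmest; I backed off 1 mm before letting go of it and of the plate.
- **Final pictures:** the side camera showed all four parts standing on their pads. In the scene camera the arm hid the lens disc.
- **Failed or disagreeing checks:**
  - The recognition networks missed or mislabelled parts a few times, mostly black disc on black pad. In those cases I took another picture or judged by drawing the expected outline over it.
  - The pad fit taken behind the held filter block was about 3 mm off, so I did not use it.
  - The scene and side cameras disagreed by about 8 mm on positions, so I placed everything from the wrist camera.

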